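Guide roller off its cantilever shaft and into the V-block

TASK

The orange guide roller has to be measured: swing the brass toggle at the free end of its shaft in line with the shaft, draw the roller off over that end and lay it in the V of the V-block, its axis along the groove, near the block's middle. The swivel base is clamped a little out of square, so find the shaft's direction, draw gently, and ease the roller wherever it binds: the bore must never be forced against the shaft. Do not drop it or disturb the other things on the benches.

Things in the scene. Friction and masses are not known exactly. Their poses are not given: they have to be found in the camera images.
- stand: Base of the roller test stand, fixed: dark steel disc 100 mm across with two bolted lugs. Origin: on the bench under its middle, the swivel axis; z up. On it a grey head is clamped, turned by up to 0.135 rad either way about that axis. How much is not given: see or feel it. At turn 0 the head's shaft points along the stand's -x, its blue bearing housing stands 18 to 34 mm to +x, top 121 mm up.
- swivel_top (a point): Point on the swivel axis, 90 mm above the bench, axes as the stand's. The shaft's level axis always runs through it, turned with the head. The shaft is steel, 13 mm thick; from 76 mm out to its free end 120 mm out it is a nose 15.6 mm thick with a 1 mm chamfer. The clamped head does not yield.
- roller: Guide roller, 50 mm diameter, 30 mm long, 0.11 to 0.23 kg: orange tyre, aluminium hub, brass bore of 18 mm: 2.5 mm play all round on the shaft, 1.2 mm on the nose, which it passes only when nearly in line with it. Origin: its middle; x: its axis. It starts on the swivel axis (within 2 mm), hanging on the shaft, its x only roughly along it.
- toggle (a joint): Brass bar 52 x 8 x 5.5 mm, pivoted at its middle in the forked nose, on the shaft's axis, 106 mm out. 0: upright, reaching 26 mm above and below the axis, nothing passes; 1.57 rad: in line, inside the nose's outline, reaching 132 mm out. The upper arm swings outward, from the housing; friction (2 to 3 N at its end) holds it anywhere. Starts at 0 to 0.25.
- v_block: Ground steel V-block, fixed: 60 mm long (x, along the groove), 44 mm wide, 33.5 mm high, 90 degree V 39 mm wide at the top. Origin: under its middle, on the bench. A roller seated in the V has its axis 49 mm above the origin.
- caliper: Bystander: vernier caliper, 74 x 262 x 8 mm, lying flat on the red bench; origin under its middle.
- loupe: Bystander: black eye loupe, 33 mm round, 31 mm high, on the red bench; origin under its middle.
- plug_gauge: Bystander: steel plug gauge, 99 mm long, 15 mm thick, lying on the red bench; origin under its middle.
- tin_paste: Bystander: round green and white tin, 59 mm round, 30 mm high, on the green bench; origin under its middle.
Mind the look-alikes: they are no part of the job. What is meant by the stand is not purple, and is the larger of those in its own colour.

How it is judged (in metres and radians):
On the way, in this order (a step that is already met when the one before it is completed fails the run):
1. the toggle is swung in line with the shaft (value of joint toggle above 1.4 rad), for 0.2 s.
2. the roller has been drawn off over the free end (x of roller in the frame of stand below -0.148 m), for 0.1 s.
At the end, for the whole second after the job is handed in: The roller lies released and still in the V: its middle within 15 mm of the block's middle along the groove, within 4 mm across it, 46 to 53 mm above the bench, its axis within 0.1 rad of the groove (x of roller in the frame of v_block between -0.015 and 0.015 m and y of roller in the frame of v_block between -0.004 and 0.004 m and z of roller in the frame of v_block between 0.046 and 0.053 m and angle between the x axis of roller and the x axis of v_block, either way round below 0.1 rad and linear speed of roller below 0.02 m/s); the robot touches nothing.
It fails at once if the roller presses on the stand, its shaft or its toggle with more than 12 N (contact force between roller and stand above 12 N).
It fails at once if the roller is dropped on the bench (height (world z) of roller below 0.035 m).
It fails at once if a bystander is moved by more than 25 mm (distance of any of caliper, loupe, plug_gauge, tin_paste from where it was at the start of the episode above 0.025 m).
It also fails if it takes over 72 s, if anything falls off the work surface, if the arm or the gripper's body presses on something with over 40 N, if the wrist force passes 120 N, or if a joint passes its speed limit or range.

ROBOT

A 6-joint arm with a two-finger parallel gripper is mounted at the origin on a cart in front of the work surface, level with it; the furniture and walls round the work are solid. World frame = base frame: x ahead of the robot, y to its left, z up, the work surface at z = 0. Lengths are in mm, angles in degrees, forces in N, time in s.
With the tool pointing down it reaches from about 300 to 850 mm from the base axis. Payload 4.2 kg.
Tool frame: the origin (TCP) lies between the finger pads; the fingertips stand 8 mm ahead of it and the grasp point (between the pads) lies 11 mm behind it; x points along the fingers, y is the direction in which the jaws open and shut, and the axes are right-handed (so a half turn about x gives the same grasp; the last joint's range is limited). The gripper opens to 91 mm and grips with 3 to 60 N. Pads are 32 mm wide; open, the fingers measure 118 mm over their backs; the gripper's body (76 mm by 178 mm) begins 60 mm behind the grasp point.
Start: joints at [76.031, 18.312, 89.639, -0, 72.044, -1.146], TCP at [127.614, 560.675, 221.976] pointing down, gripper open.
Joint ranges: [-177.97, 177.97], [-48.28, 115.42], [12.27, 149.76], [-77.06, 257.06], [2.81, 150.46], [-146.56, 146.56]. Speed limits (degrees/s): [147.25, 147.25, 180, 180, 180, 180].

INTERFACE

Orientations are given as [roll, pitch, yaw] about the fixed x, y, z axes, in that order (R = Rz(yaw) Ry(pitch) Rx(roll)).
In Python, from workcell import env gives the robot as it stands.
- The arm moves only by the tool arm_command, never from a script. Its arguments are lists of equal length, an entry for each row: "slide": the shift along the tool's x, y, z in cm, a list of three; "turn": the turn, a rotation vector about the tool's x, y, z in rad, a list of three; "grip": the closure in counts, from 0 (fully open) to 255 (shut). A call has 1 to 20 rows; each row is the pose to reach, as a shift and turn from the pose commanded when the call began, along the tool's axes at that moment; what a row does not reach only later rows make up. A row lasts 1/12 s, in which the tool goes at most 41.7 mm and 7.16 degrees, less where a joint would pass 70% of its speed; a pose out of reach is approached as far as the arm can. A call with a gripper value outside its range is refused whole. The fingers move at their own pace and stop on an object; "newtons" is the grip in N (left out, the last holds). Time passes only in rows, so rows that repeat a pose let the fingers close. It gives the time, the measured TCP pose, the force and the opening at its end, in the units of the state.
- env.state(): the state, without advancing time (a new reading comes with each control period).
- env.grab_frame(name): name is "side" or "top"; returns (picture, depth): 400x640x3 uint8, red, green, blue; 400x640 float32, mm along the optical axis (not along the pixel's ray), 0 where there is no reading.
- env.calibration(name): a dict with "K" (3x3 intrinsics, pixels), "k1" (the pictures are not rectified: a ray, as slopes to the right and down, at radius r is drawn at 1 + k1 r^2 times it, then the intrinsics apply), "camera_from_world" (4x4, takes a point from world to camera coordinates). Camera axes: x right, y up, looking along -z (the intrinsics and any distortion apply to the point x, -y, -z); pixel columns grow to the right and rows downward; lengths in mm; the calibration is good to about 2 mm. A picture is of the moment at which its call begins. calibration takes no time and is no camera call.
- env.job_done(): hands the job in, once; it reports no verdict.
Trained networks look in the newest picture that a camera, given by its name, has taken for a name from the list of things; names that differ only in an ending like _2 or _b are one class to them, and where a whole thing is asked for, a point or a joint stands for the part that bears it (a point fixed in the world has none). Each returns a list of dicts, best first, with "p" (0 to 1); they miss things now and then, are a little off and sometimes report something else, mostly with a low value. They report only what shows in the picture. A call takes as long as a camera call. They do not tell look-alikes from the thing itself.
- env.search_frame(camera, label): "point" ([x, y, z] in mm, in world coordinates, good to about 4 mm: the middle of the surface that is visible of it).
The state is a dict: "time_s": time; "qpos": joint angles; "qvel": joint speeds; "effort": joint torques, N m; "ee_pos": TCP position; "ee_rot": TCP orientation; "force": force on the tool from outside, world axes, zero at the start; "torque": the same for the moment, N m; "gripper_width": finger opening in mm.
Only numpy, scipy, OpenCV 4.12 (cv2) and the standard library are available. Lean on these libraries where they do the work, as an engineer would, in place of code of your own. Each camera call takes 0.05 s, during which the arm holds its last target.

## Working session

There is one attempt and no reset: what is moved stays moved. The work goes in short steps, Python scripts to look and compute and a tool call to move; the robot and the scene stay as the last step left them, time stands still between calls to the robot, and variables do not carry over. Pictures are saved under pics/ and viewed, and the job is handed in when it is done.

Besides the shell and the picture viewer there is one more tool, called after "Request:" by a JSON object that holds its "name" and its "arguments", one argument or row to a line. arm_command: Moves the arm, as the interface text tells. Its arguments: {"type":"object","properties":{"slide":{"type":"array","items":{"type":"array","items":{"type":"number"}}},"turn":{"type":"array","items":{"type":"array","items":{"type":"number"}}},"grip":{"type":"array","items":{"type":"number"}},"newtons":{"type":"number"}},"required":["slide","turn","grip"]}

```bash
ls; mkdir -p pics
cat > h.py <<'E'
from workcell import env
import numpy as np, cv2
def save(name,fn,crop=None,s=1):
    p,d=env.grab_frame(name); np.savez('/tmp/'+fn+'.npz',p=p,d=d)
    q=p
    cv2.imwrite('pics/'+fn+'.png',q[:,:,::-1]); return p,d
def cloud(name,d):
    c=env.calibration(name);K=np.array(c['K']);T=np.array(c['camera_from_world'])
    v,u=np.mgrid[:400,:640].astype(float)
    pts=cv2.undistortPoints(np.stack([u.ravel(),v.ravel()],1)[:,None],K,np.array([c['k1'],0,0,0.])).reshape(400,640,2)
    X=np.stack([pts[...,0]*d,-pts[...,1]*d,-d,np.ones_like(d)],-1)
    W=X@np.linalg.inv(T).T
    W=W[...,:3]; W[d<=0]=np.nan
    return W
def proj(name,P):
    c=env.calibration(name);K=np.array(c['K']);T=np.array(c['camera_from_world'])
    X=np.c_[np.atleast_2d(P),np.ones(len(np.atleast_2d(P)))]@T.T
    a=X[:,0]/-X[:,2];b=-X[:,1]/-X[:,2];f=1+c['k1']*(a*a+b*b)
    return np.c_[K[0,0]*a*f+K[0,2],K[1,1]*b*f+K[1,2]]
E
python3 - <<'E'
from h import *
for n in('side','top'):
    save(n,n+'0'); c=env.calibration(n);print(n,c['k1'],c['K'],np.round(np.linalg.inv(np.array(c['camera_from_world'])),2).tolist())
    for l in('stand','roller','toggle','v_block','caliper','loupe','plug_gauge','tin_paste'):
        print(l,[(np.round(r['point']).tolist(),round(r['p'],2)) for r in env.search_frame(n,l)])
print(env.state())
E
```

```text
pics
side -0.09724015569412985 [[388.48353528   0.         320.91783735]
 [  0.         388.48353528 200.44945288]
 [  0.           0.           1.        ]] [[-0.98, 0.09, -0.15, 243.88], [-0.18, -0.47, 0.86, 1220.89], [0.01, 0.88, 0.48, 843.99], [0.0, 0.0, 0.0, 1.0]]
stand [([392.0, -172.0, 20.0], 0.89), ([434.0, -740.0, 33.0], 0.72), ([576.0, -298.0, 30.0], 0.55)]
roller [([567.0, -296.0, 97.0], 0.51)]
toggle []
v_block [([418.0, 318.0, 28.0], 0.82)]
caliper [([326.0, 370.0, 3.0], 0.74)]
loupe [([492.0, 468.0, 19.0], 0.46)]
plug_gauge [([414.0, 316.0, 28.0], 0.55), ([372.0, 479.0, 15.0], 0.52)]
tin_paste [([572.0, -301.0, 28.0], 0.6)]
top 0.011435469647572626 [[371.24205917   0.         319.28418618]
 [  0.         371.24205917 203.3405991 ]
 [  0.           0.           1.        ]] [[0.02, 1.0, -0.08, 354.68], [-1.0, 0.02, -0.01, -150.58], [-0.01, 0.08, 1.0, 1436.24], [0.0, 0.0, 0.0, 1.0]]
stand [([426.0, -753.0, 26.0], 0.9), ([380.0, -181.0, 21.0], 0.67), ([555.0, -306.0, 29.0], 0.6)]
roller []
toggle []
v_block [([418.0, 304.0, 22.0], 0.57)]
caliper [([331.0, 353.0, 8.0], 0.71)]
loupe []
plug_gauge [([380.0, 476.0, 11.0], 0.43)]
tin_paste [([496.0, 443.0, 21.0], 0.69), ([599.0, -476.0, 31.0], 0.57)]
{'time_s': 0.9, 'qpos': array([ 7.60291846e+01,  1.83102154e+01,  8.96382508e+01,  6.66520116e-04,
        7.20426030e+01, -1.14624217e+00]), 'qvel': array([ 0.01770447, -0.06741603,  0.03704411,  0.02230553,  0.0359302 ,
       -0.02940516]), 'effort': array([ 4.60502142e-04, -4.12352085e+01, -2.32235885e+01,  7.28114834e-02,
        3.75558471e-02,  2.37555264e-05]), 'ee_pos': array([127.63645489, 560.68332563, 221.99791621]), 'ee_rot': array([92.91492805, 89.99104673, 80.09014937]), 'force': array([0.50594473, 0.16214467, 0.07970589]), 'torque': array([ 0.0114874 , -0.02354696, -0.01906931]), 'gripper_width': 91.20938864617031}
```

View pics/side0.png

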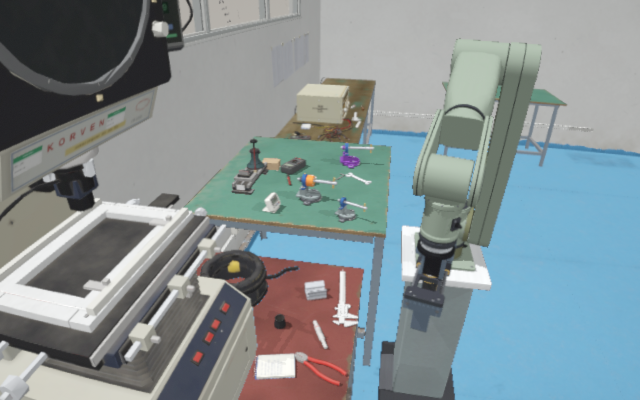

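View pics/top0.png

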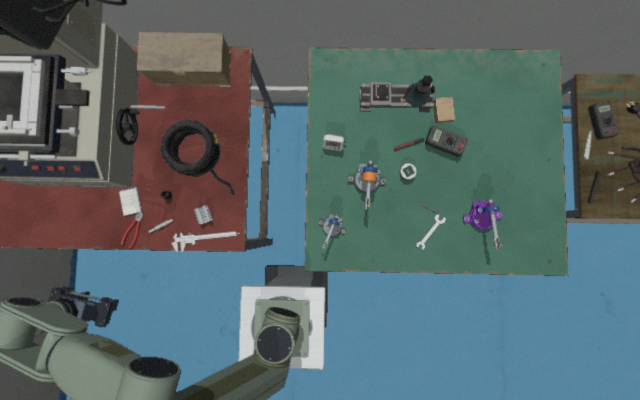

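The stand meant is the larger grey one (top px ~368,180) carrying the orange roller; the smaller grey at (333,228) and the purple one at (485,215) are look-alikes. The V-block is on the red bench (204,214). I'll zoom in.

Run:
```python
from h import *
a=np.load('/tmp/top0.npz');s=np.load('/tmp/side0.npz')
A=cv2.resize(a['p'][150:230,320:420],None,fx=8,fy=8,interpolation=2)[:600]
B=cv2.resize(s['p'][160:220,260:360],None,fx=8,fy=8,interpolation=2)
cv2.imwrite('pics/tz.png',A[:,:,::-1]);cv2.imwrite('pics/sz.png',B[:,:,::-1])
C=cv2.resize(a['p'][195:255,160:250],None,fx=8,fy=8,interpolation=2);cv2.imwrite('pics/tv.png',C[:,:,::-1])
W=cloud('top',a['d']); 
for n,w,dd,sl in(('top',W,a['d'],(slice(150,212),slice(340,395))),('side',cloud('side',s['d']),s['d'],(slice(165,210),slice(285,345)))):
    P=w[sl].reshape(-1,3);print(n,np.sum(np.isfinite(P[:,0])),len(P))
    for lo,hi in((-5,5),(8,30),(30,80),(80,92),(92,105),(105,118),(118,130)):
        m=(P[:,2]>lo)&(P[:,2]<hi);q=P[m]
        if len(q):print(lo,hi,len(q),np.round(q.mean(0)),np.round(q.min(0)),np.round(q.max(0)))
P=W[195:235,185:225].reshape(-1,3)
for lo,hi in((-5,5),(8,20),(20,30),(30,37)):
    q=P[(P[:,2]>lo)&(P[:,2]<hi)];print(lo,len(q),np.round(q.mean(0)) if len(q) else'')
    if len(q) and lo>5: print(cv2.minAreaRect(q[:,:2].astype(np.float32)))
```

```text
top 3400 3410
-5 5 2355 [ 566. -318.   -0.] [ 445. -424.   -5.] [ 689. -211.    5.]
8 30 375 [ 563. -310.   20.] [ 451. -409.    8.] [ 682. -210.   30.]
30 80 63 [ 584. -308.   59.] [ 548. -355.   30.] [ 613. -280.   78.]
80 92 24 [ 541. -313.   89.] [ 452. -336.   81.] [ 621. -290.   92.]
92 105 156 [ 543. -311.   98.] [ 448. -340.   92.] [ 624. -291.  105.]
105 118 135 [ 573. -315.  111.] [ 458. -338.  105.] [ 604. -294.  118.]
118 130 6 [ 590. -320.  120.] [ 572. -325.  118.] [ 598. -314.  124.]
side 2689 2700
-5 5 1851 [ 557. -436.    0.] [ 414. -720.   -5.] [ 749. -189.    5.]
8 30 326 [ 605. -369.   20.] [ 449. -658.    8.] [ 746. -237.   30.]
30 80 214 [ 556. -317.   52.] [ 393. -592.   30.] [ 749. -162.   79.]
80 92 84 [ 520. -285.   87.] [ 396. -319.   80.] [ 624. -175.   92.]
92 105 93 [ 542. -304.   97.] [ 450. -341.   92.] [ 624. -287.  105.]
105 118 50 [ 569. -309.  110.] [ 457. -328.  105.] [ 600. -288.  116.]
118 130 1 [ 591. -310.  125.] [ 591. -310.  125.] [ 591. -310.  125.]
-5 1252 [423. 311.   0.]
8 76 [415. 306.  15.]
((416.6256408691406, 312.02935791015625), (138.49876403808594, 130.56846618652344), 0.9683918952941895)
20 91 [422. 311.  25.]
((422.3023986816406, 309.4195861816406), (60.20557403564453, 45.9615478515625), 21.54154396057129)
30 53 [422. 308.  33.]
((422.4599914550781, 310.048095703125), (57.24979782104492, 44.54224395751953), 22.13924789428711)
```

View pics/tz.png

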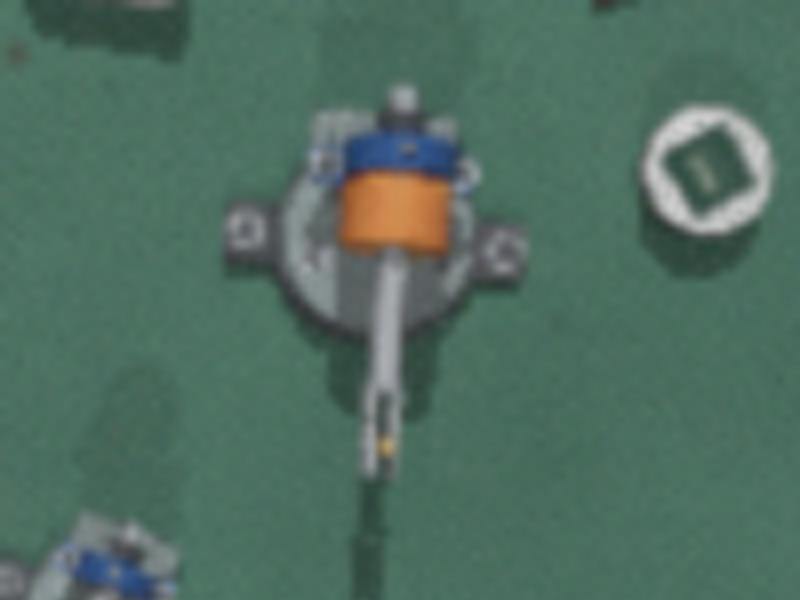

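View pics/sz.png

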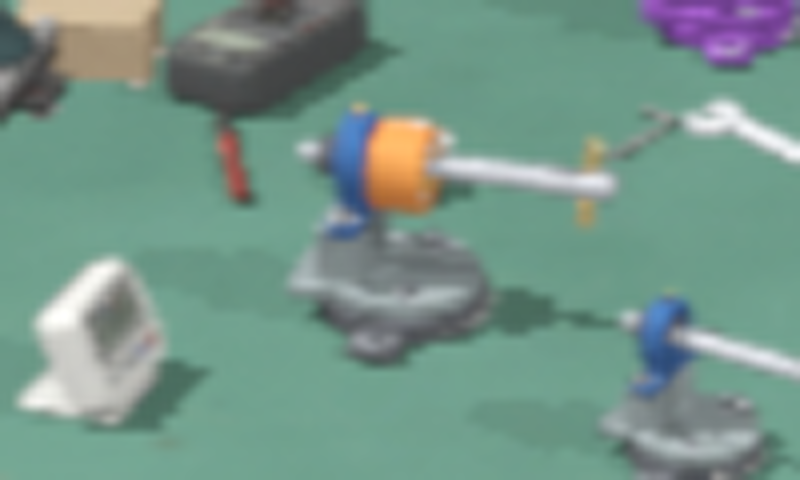

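View pics/tv.png

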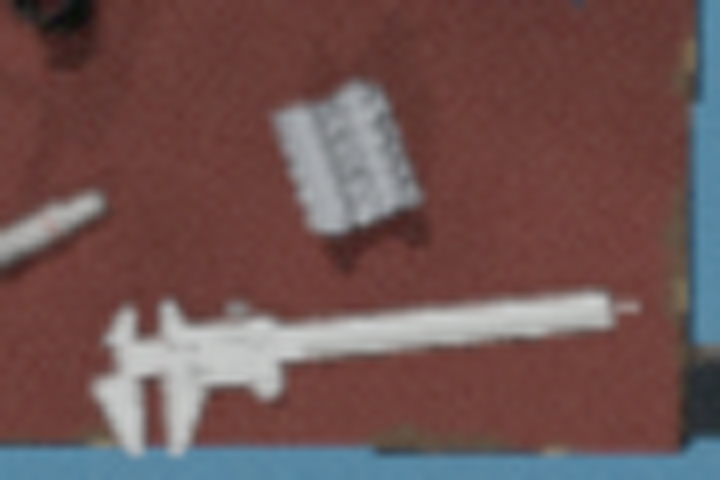

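Run:
```python
from h import *
for n,sl in(('top',(slice(150,212),slice(340,395))),('side',(slice(165,210),slice(285,345)))):
    ps=[];ds=[]
    for i in range(4):
        p,d=env.grab_frame(n);ps.append(p);ds.append(d)
    d=np.median(ds,0);p=np.mean(ps,0);np.savez('/tmp/'+n+'m.npz',p=p,d=d)
    W=cloud(n,d)[sl].reshape(-1,3);C=p[sl].reshape(-1,3)
    m=(W[:,2]>80)&(W[:,2]<106)&(W[:,0]>440)&(W[:,0]<545)&(abs(W[:,1]+305)<40)
    for i in range(440,545,8):
        q=W[m&(W[:,0]>=i)&(W[:,0]<i+8)]
        if len(q):print(n,i,len(q),np.round(q.mean(0),1),np.round(q[:,1].min(),1),np.round(q[:,1].max(),1))
    m=(C[:,0]>180)&(C[:,2]<90)&(C[:,0]-C[:,2]>90)&(W[:,2]>60)&(W[:,0]>520)
    q=W[m];print('roller',len(q),np.round(q.mean(0)),np.round(q.min(0)),np.round(q.max(0)))
    m=(C[:,2]-C[:,0]>40)&(W[:,2]>60);q=W[m];print('hous',len(q),np.round(q.mean(0)),np.round(q.min(0)),np.round(q.max(0)))
    m=(C[:,0]-C[:,2]>50)&(W[:,2]>60)&(W[:,0]<480);q=W[m];print('toggle',len(q),np.round(q,0).tolist())
```

```text
top 448 11 [ 452.2 -308.2   93.6] -314.8 -300.5
top 456 4 [ 460.8 -309.    95.9] -314.3 -303.8
top 464 5 [ 467.8 -309.6   94.2] -314.3 -303.5
top 472 4 [ 475.3 -308.9   96. ] -314.6 -303.4
top 480 6 [ 483.8 -308.3   95.7] -314.4 -303.7
top 488 9 [ 491.7 -310.3   95.7] -314.2 -303.6
top 496 6 [ 500.9 -310.7   94.9] -314.6 -307.2
top 504 6 [ 508.1 -310.6   95.6] -314.4 -306.9
top 512 7 [ 515.8 -311.7   94.8] -318.2 -306.7
top 520 9 [ 523.5 -312.6   94.5] -318.2 -307.0
top 528 11 [ 532.4 -312.2   94.7] -318.1 -306.9
top 536 8 [ 541.1 -312.2   95.1] -317.6 -307.1
roller 69 [ 567. -312.  111.] [ 555. -330.  103.] [ 581. -298.  115.]
hous 59 [ 594. -314.  110.] [ 585. -338.   91.] [ 606. -291.  119.]
toggle 2 [[461.0, -308.0, 116.0], [457.0, -308.0, 117.0]]
side 440 2 [ 447.4 -313.3   90.5] -314.6 -312.1
side 448 6 [ 452.6 -302.7   92.6] -306.1 -299.1
side 456 9 [ 460.7 -305.5   94.3] -315.2 -300.5
side 464 5 [ 467.9 -306.5   93.2] -313.1 -301.5
side 472 7 [ 475.2 -306.5   92.1] -314.9 -301.3
side 480 6 [ 484.3 -305.5   93.1] -309.0 -301.5
side 488 5 [ 492.9 -305.9   91. ] -310.6 -303.1
side 496 4 [ 499.4 -308.8   91.2] -312.3 -305.4
side 504 5 [ 507.5 -307.1   94. ] -313.9 -305.2
side 512 6 [ 516.4 -309.2   93.1] -314.6 -306.4
side 520 5 [ 524.9 -308.6   91.6] -314.3 -306.2
side 528 4 [ 531.1 -309.3   92.9] -311.6 -306.6
side 536 6 [ 539.1 -309.5   90.8] -313.6 -305.9
roller 23 [ 564. -294.   91.] [ 553. -305.   81.] [ 578. -290.   99.]
hous 85 [ 526. -256.   88.] [ 395. -325.   60.] [ 606. -168.  118.]
toggle 4 [[456.0, -310.0, 108.0], [460.0, -310.0, 79.0], [459.0, -303.0, 77.0], [460.0, -308.0, 69.0]]
```

Run:
```python
from h import *
a=np.load('/tmp/topm.npz');p=a['p']
c=env.calibration('top');K=np.array(c['K']);T=np.linalg.inv(np.array(c['camera_from_world']))
def toz(u,v,z):
    x,y=cv2.undistortPoints(np.array([[[u,v]]],float),K,np.array([c['k1'],0,0,0.])).ravel()
    r=T[:3,:3]@[x,-y,-1];o=T[:3,3];return o+r*(z-o[2])/r[2]
L=[]
for v in range(178,212):
    g=(p[v,:,1]-p[v,:,0])
    u=np.arange(362,377);bg=np.median(np.r_[g[358:363],g[376:382]])
    w=np.clip((bg-g[u])/bg,0,None);w[w<0.25]=0
    if w.sum()<=0: continue
    P=toz((w*u).sum()/w.sum(),v,90);L.append(P);print(v,np.round(w.sum(),2),round((w*u).sum()/w.sum(),2),np.round(P,1))
```

```text
178 169.12 368.82 [ 562.1 -313.9   90. ]
179 164.29 368.83 [ 558.4 -313.9   90. ]
180 155.58 369.28 [ 554.8 -315.6   90. ]
181 83.12 369.9 [ 551.1 -317.9   90. ]
182 17.84 371.77 [ 547.5 -324.7   90. ]
183 1.95 370.77 [ 543.8 -321.1   90. ]
184 3.49 371.05 [ 540.1 -322.1   90. ]
185 4.69 368.85 [ 536.3 -314.2   90. ]
186 4.57 369.81 [ 532.7 -317.7   90. ]
187 5.72 369.83 [ 529.  -317.8   90. ]
188 5.36 368.93 [ 525.3 -314.5   90. ]
189 9.51 368.56 [ 521.6 -313.2   90. ]
190 10.47 368.15 [ 517.9 -311.7   90. ]
191 10.11 367.39 [ 514.2 -309.    90. ]
192 8.28 367.04 [ 510.5 -307.7   90. ]
193 6.36 367.53 [ 506.9 -309.5   90. ]
194 5.07 367.89 [ 503.3 -310.9   90. ]
195 5.7 367.86 [ 499.6 -310.8   90. ]
196 5.19 367.27 [ 495.9 -308.7   90. ]
197 6.24 367.53 [ 492.3 -309.6   90. ]
198 6.23 367.15 [ 488.6 -308.3   90. ]
199 6.12 367.2 [ 484.9 -308.5   90. ]
200 5.88 367.4 [ 481.3 -309.3   90. ]
201 5.42 367.61 [ 477.7 -310.    90. ]
202 4.32 367.41 [ 474.  -309.3   90. ]
203 3.86 367.08 [ 470.3 -308.2   90. ]
204 4.52 367.1 [ 466.7 -308.3   90. ]
205 5.31 367.2 [ 463.1 -308.6   90. ]
206 5.3 367.12 [ 459.4 -308.4   90. ]
207 3.85 366.95 [ 455.8 -307.8   90. ]
208 3.47 366.86 [ 452.1 -307.5   90. ]
209 2.9 366.95 [ 448.5 -307.8   90. ]
210 1.01 365.95 [ 444.8 -304.3   90. ]
211 0.6 365.55 [ 441.1 -302.8   90. ]
```

```bash
cat >> h.py <<'E'
from scipy.spatial.transform import Rotation as Ro
def cur():
    s=env.state();return np.array(s['ee_pos']),Ro.from_euler('xyz',s['ee_rot'],degrees=True),s
def tgt(yawz,pos):  # tool down, tool z at yaw (deg)
    a=np.radians(yawz);z=np.array([np.cos(a),np.sin(a),0]);x=np.array([0,0,-1.]);y=np.cross(z,x)
    return np.array(pos,float),Ro.from_matrix(np.stack([x,y,z],1))
def rel(T):
    p,R,s=cur();print('t',round(s['time_s'],2),'slide cm',np.round(R.inv().apply(T[0]-p)/10,3),'turn',np.round((R.inv()*T[1]).as_rotvec(),4))
E
python3 - <<'E'
from h import *
p,R,s=cur();print(np.round(R.as_matrix(),3))
e=np.degrees(np.arctan2(.0589,-.9983));print(e)
for y in(e,e-180):rel(tgt(y,[569-.9983*70,-314.6+4.1,180]))
E
```

```text
[[ 0.     0.222  0.975]
 [ 0.     0.975 -0.222]
 [-1.     0.    -0.   ]]
176.62344612830472
t 1.3 slide cm [  4.187 -76.702  55.56 ] turn [ 2.9767e+00 -2.0000e-04  0.0000e+00]
t 1.3 slide cm [  4.187 -76.702  55.56 ] turn [-1.649e-01 -0.000e+00 -1.000e-04]
```

Request:
{"name": "arm_command", "arguments": {
  "slide": [
    [4.2, -76.7, 55.6],
    [4.2, -76.7, 55.6],
    [4.2, -76.7, 55.6],
    [4.2, -76.7, 55.6],
    [4.2, -76.7, 55.6],
    [4.2, -76.7, 55.6],
    [4.2, -76.7, 55.6],
    [4.2, -76.7, 55.6],
    [4.2, -76.7, 55.6],
    [4.2, -76.7, 55.6],
    [4.2, -76.7, 55.6],
    [4.2, -76.7, 55.6],
    [4.2, -76.7, 55.6],
    [4.2, -76.7, 55.6],
    [4.2, -76.7, 55.6],
    [4.2, -76.7, 55.6],
    [4.2, -76.7, 55.6],
    [4.2, -76.7, 55.6],
    [4.2, -76.7, 55.6],
    [4.2, -76.7, 55.6]
  ],
  "turn": [
    [-0.165, 0, 0],
    [-0.165, 0, 0],
    [-0.165, 0, 0],
    [-0.165, 0, 0],
    [-0.165, 0, 0],
    [-0.165, 0, 0],
    [-0.165, 0, 0],
    [-0.165, 0, 0],
    [-0.165, 0, 0],
    [-0.165, 0, 0],
    [-0.165, 0, 0],
    [-0.165, 0, 0],
    [-0.165, 0, 0],
    [-0.165, 0, 0],
    [-0.165, 0, 0],
    [-0.165, 0, 0],
    [-0.165, 0, 0],
    [-0.165, 0, 0],
    [-0.165, 0, 0],
    [-0.165, 0, 0]
  ],
  "grip": [255, 255, 255, 255, 255, 255, 255, 255, 255, 255, 255, 255, 255, 255, 255, 255, 255, 255, 255, 255],
  "newtons": 20
}}

```text
time_s: 2.97
ee_pos: [454.8, -207.3, 185.0]
ee_rot: [13.1, 90.0, 9.7]
force: [0.7, 1.5, 0.3]
gripper_width: 0.4
```

Run:
```python
from h import *
rel(tgt(-3.377,[569-.9983*78,-314.6+4.6,112]))
print(np.round(env.state()['qpos'],1))
```

```text
t 2.97 slide cm [  7.304 -10.036   4.231] turn [-0.0008  0.0006 -0.0001]
[ -25.8   13.2  102.6    0.    64.2 -112.4]
```

Request:
{"name": "arm_command", "arguments": {
  "slide": [
    [2, -10.0, 4.2],
    [2, -10.0, 4.2],
    [2, -10.0, 4.2],
    [2, -10.0, 4.2],
    [2, -10.0, 4.2],
    [2, -10.0, 4.2]
  ],
  "turn": [
    [0, 0, 0],
    [0, 0, 0],
    [0, 0, 0],
    [0, 0, 0],
    [0, 0, 0],
    [0, 0, 0]
  ],
  "grip": [255, 255, 255, 255, 255, 255]
}}

```text
time_s: 3.47
ee_pos: [490.0, -306.5, 164.9]
ee_rot: [128.4, 89.9, 125.0]
force: [0.6, 0.1, 0.5]
gripper_width: 0.6
```

Run:
```python
from h import *
rel(tgt(-3.377,[569-.9983*78,-314.6+4.6,112]))
save('top','t1');save('side','s1')
a=np.load('/tmp/t1.npz')['p'][140:230,310:430];b=np.load('/tmp/s1.npz')['p'][130:220,250:370]
cv2.imwrite('pics/c1.png',cv2.resize(np.hstack([a,b]),None,fx=3.3,fy=6,interpolation=2)[:,:,::-1])
cv2.imwrite('pics/c1.png',np.vstack([cv2.resize(x[:75],None,fx=4,fy=4,interpolation=2) for x in(a,b)])[:,:,::-1])
```

```text
t 3.47 slide cm [ 5.285 -0.345  0.134] turn [ 0.     -0.0009 -0.0011]
```

View pics/c1.png

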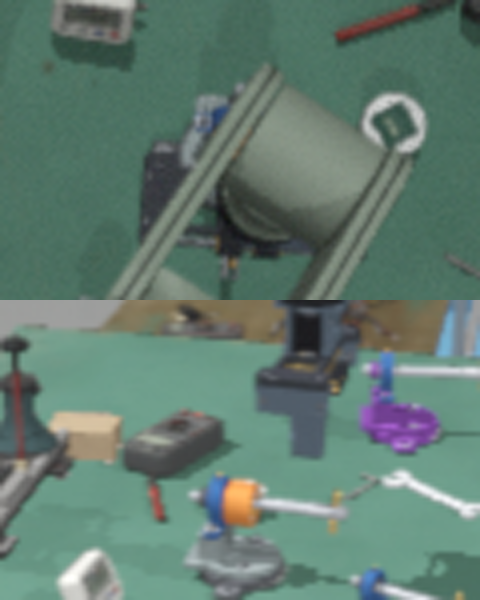

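Request:
{"name": "arm_command", "arguments": {
  "slide": [
    [2.5, -0.35, 0.1],
    [5, -0.35, 0.1],
    [5.5, -0.35, 0.1],
    [5.5, -0.35, 0.1],
    [5.5, -0.35, -0.5],
    [5.5, -0.35, -1.0],
    [5.5, -0.35, -1.5],
    [5.5, -0.35, -2.0],
    [5.5, -0.35, -2.5],
    [5.5, -0.35, -3.0],
    [5.5, -0.35, -3.5],
    [5.5, -0.35, -3.8],
    [5.5, -0.35, -3.8]
  ],
  "turn": [
    [0, 0, 0],
    [0, 0, 0],
    [0, 0, 0],
    [0, 0, 0],
    [0, 0, 0],
    [0, 0, 0],
    [0, 0, 0],
    [0, 0, 0],
    [0, 0, 0],
    [0, 0, 0],
    [0, 0, 0],
    [0, 0, 0],
    [0, 0, 0]
  ],
  "grip": [255, 255, 255, 255, 255, 255, 255, 255, 255, 255, 255, 255, 255]
}}

```text
time_s: 4.65
ee_pos: [450.7, -308.4, 110.0]
ee_rot: [170.9, 89.9, 167.5]
force: [-0.9, -0.1, 2.4]
gripper_width: 0.3
```

Run:
```python
from h import *
rel(tgt(-3.377,[569-.9983*142,-314.6+.0589*142,130]))
save('side','s2')
b=np.load('/tmp/s2.npz')['p'][140:215,270:370]
cv2.imwrite('pics/c2.png',cv2.resize(b,None,fx=8,fy=8,interpolation=2)[:,:,::-1])
```

```text
t 4.65 slide cm [-1.997  0.08  -2.36 ] turn [ 0.0001 -0.0023 -0.0004]
```

View pics/c2.png

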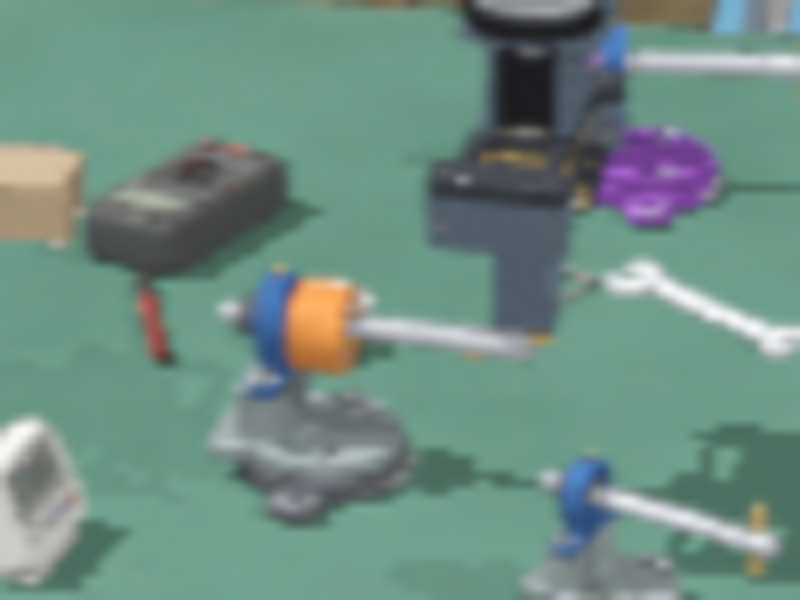

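Request:
{"name": "arm_command", "arguments": {
  "slide": [
    [-1.5, 0, 0],
    [-1.5, 0, -1.0],
    [-1.0, 0, -2.15],
    [-1.0, 0, -2.15],
    [-0.5, 0, -2.15],
    [0, 0, -2.15],
    [0.4, 0, -2.15],
    [0.7, 0, -2.15],
    [0.7, 0, -2.15]
  ],
  "turn": [
    [0, 0, 0],
    [0, 0, 0],
    [0, 0, 0],
    [0, 0, 0],
    [0, 0, 0],
    [0, 0, 0],
    [0, 0, 0],
    [0, 0, 0],
    [0, 0, 0]
  ],
  "grip": [255, 255, 255, 255, 255, 255, 255, 255, 255]
}}

```text
time_s: 5.45
ee_pos: [430.0, -307.3, 103.4]
ee_rot: [180.0, 89.8, 176.6]
force: [-5.6, -0.3, 10.3]
gripper_width: 0.7
```

Request:
{"name": "arm_command", "arguments": {
  "slide": [
    [0.1, 0, 0],
    [0.2, 0, 0],
    [0.2, 0, 0]
  ],
  "turn": [
    [0, 0, 0],
    [0, 0, 0],
    [0, 0, 0]
  ],
  "grip": [255, 255, 255]
}}

```text
time_s: 5.7
ee_pos: [430.0, -307.4, 103.0]
ee_rot: [-161.5, 89.9, -164.8]
force: [-8.8, 1.3, 18.8]
gripper_width: 0.5
```

Run:
```python
from h import *
save('side','s3')
b=np.load('/tmp/s3.npz')['p'][155:205,290:350]
cv2.imwrite('pics/c3.png',cv2.resize(b,None,fx=12,fy=12,interpolation=2)[:,:,::-1])
```

```text
(no output)
```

View pics/c3.png

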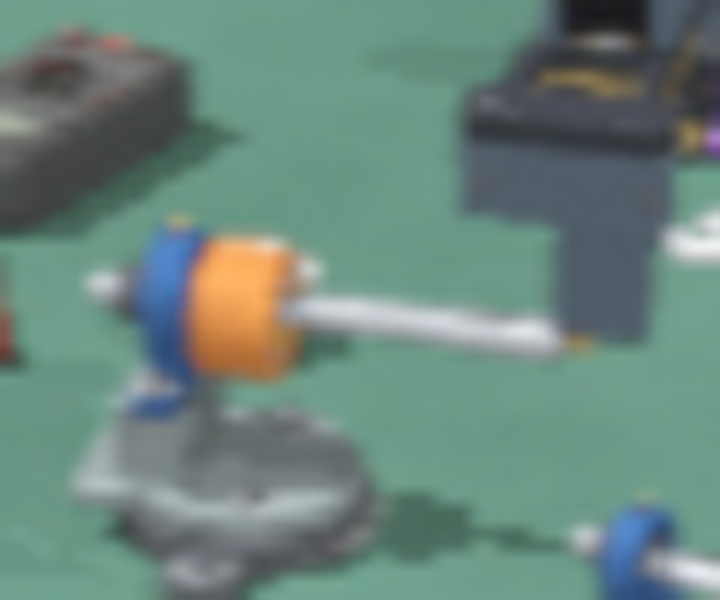

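Request:
{"name": "arm_command", "arguments": {
  "slide": [
    [-1.5, 0, 0],
    [-5, 0, 0],
    [-8, 0, -1],
    [-8, 0, -1],
    [-8, 0, -1]
  ],
  "turn": [
    [0, 0, 0],
    [0, 0, 0],
    [0, 0, 0],
    [0, 0, 0],
    [0, 0, 0]
  ],
  "grip": [80, 80, 80, 80, 80]
}}

```text
time_s: 6.17
ee_pos: [421.9, -307.3, 182.3]
ee_rot: [-29.9, 89.8, -33.3]
force: [0.3, -1.0, -0.3]
gripper_width: 31.0
```

Run:
```python
from h import *
save('side','s4');save('top','t4');print(env.state()['gripper_width'],env.state()['force'])
b=np.load('/tmp/s4.npz')['p'][155:205,290:350]
a=np.load('/tmp/t4.npz')['p'][150:220,320:420]
cv2.imwrite('pics/c4.png',np.vstack([cv2.resize(b,(600,500),interpolation=2)[100:400],cv2.resize(a,(600,420),interpolation=2)])[:600,:,::-1])
W=cloud('side',np.load('/tmp/s4.npz')['d']);
q=W[170:195,325:345].reshape(-1,3);q=q[(q[:,2]>70)&(q[:,0]>420)&(q[:,0]<475)&(abs(q[:,1]+308)<25)];print(np.round(q[np.argsort(q[:,0])],0).tolist())
```

```text
39.32419718605112 [-0.40009019 -0.02314998 -0.25746528]
[[441.0, -298.0, 96.0], [446.0, -305.0, 92.0], [447.0, -307.0, 96.0], [450.0, -299.0, 100.0], [450.0, -303.0, 88.0], [451.0, -305.0, 92.0], [454.0, -300.0, 89.0], [454.0, -300.0, 94.0], [456.0, -307.0, 95.0], [456.0, -308.0, 99.0], [459.0, -305.0, 86.0], [460.0, -305.0, 91.0], [460.0, -309.0, 99.0], [461.0, -313.0, 92.0], [463.0, -300.0, 88.0], [464.0, -303.0, 92.0], [464.0, -305.0, 95.0], [466.0, -320.0, 93.0], [467.0, -295.0, 90.0], [468.0, -304.0, 90.0], [469.0, -306.0, 94.0], [469.0, -309.0, 98.0], [472.0, -300.0, 87.0], [472.0, -300.0, 92.0], [473.0, -307.0, 94.0], [475.0, -316.0, 94.0]]
```

View pics/c4.png

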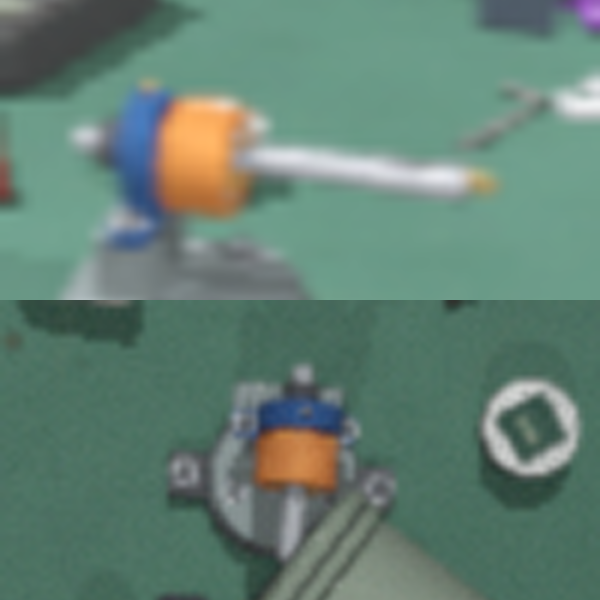

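Run:
```python
from h import *
for z in(140,82.5): rel(tgt(-3.377,[569-.9983*4,-314.6+.0589*4,z]))
```

```text
t 6.27 slide cm [ 3.974  0.036 14.455] turn [ 0.0003 -0.0012 -0.0011]
t 6.27 slide cm [ 9.724  0.03  14.462] turn [ 0.0003 -0.0012 -0.0011]
```

Request:
{"name": "arm_command", "arguments": {
  "slide": [
    [0, 0, 4],
    [0, 0, 8],
    [0, 0, 12],
    [2, 0.03, 14.45],
    [4, 0.03, 14.45],
    [4, 0.03, 14.45],
    [4, 0.03, 14.45]
  ],
  "turn": [
    [0, 0, 0],
    [0, 0, 0],
    [0, 0, 0],
    [0, 0, 0],
    [0, 0, 0],
    [0, 0, 0],
    [0, 0, 0]
  ],
  "grip": [70, 70, 70, 70, 70, 70, 70],
  "newtons": 4
}}

```text
time_s: 6.85
ee_pos: [563.9, -313.9, 137.9]
ee_rot: [153.1, 89.6, 149.7]
force: [-1.0, 1.0, 0.6]
gripper_width: 65.8
```

Run:
```python
from h import *
for z in(140,82.5): rel(tgt(-3.377,[569-.9983*4,-314.6+.0589*4,z]))
s=env.state();print(s['force'],s['gripper_width'])
save('side','s5')
b=np.load('/tmp/s5.npz')['p'][140:200,270:350]
cv2.imwrite('pics/c5.png',cv2.resize(b,None,fx=10,fy=10,interpolation=2)[:,:,::-1])
```

```text
t 6.85 slide cm [-0.211 -0.042  0.113] turn [ 0.0006 -0.006  -0.0031]
t 6.85 slide cm [ 5.539 -0.059  0.148] turn [ 0.0006 -0.006  -0.0031]
[-1.02032785  0.99186436  0.64780574] 65.75706087797344
```

View pics/c5.png

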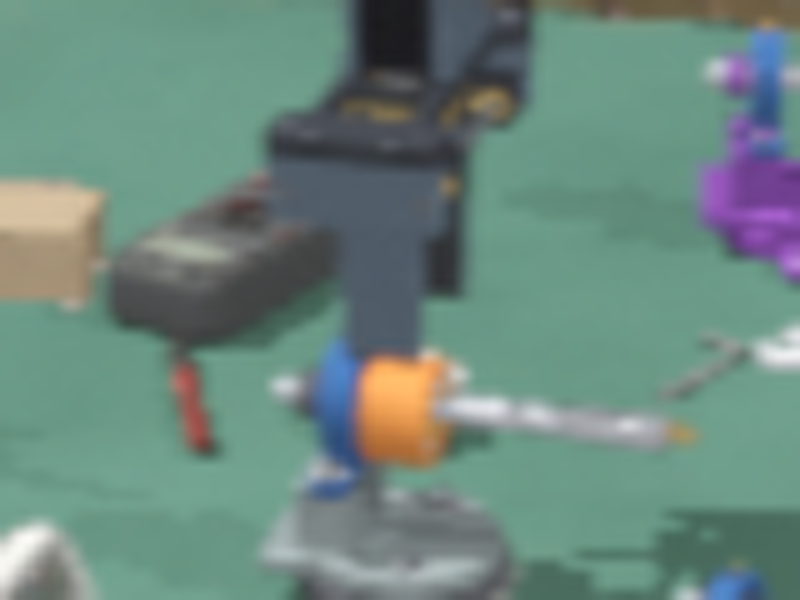

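Run:
```python
from h import *
p,R,s=cur();print(p,s['qvel'])
e=np.array([-.9983,.0589,0]);n=np.array([.0589,.9983,0])
for o in(-16,16):
  for side in(33,46): print(o,side,proj('side',[p+e*o+n*side+[0,0,-8]]),(proj('side',[p+e*o+n*side+[0,0,-8]])-[270,140])*10+4.5)
S=np.array([569,-314.6,90])
for o,r in((120,0),(132,0),(-34,0)):print(o,(proj('side',[S+e*o])-[270,140])*10+4.5)
for o in(-15,15): print('roller low',(proj('side',[S+e*o+[0,0,-27]+0*n])-[270,140])*10+4.5,'y+',(proj('side',[S+e*o+n*25+[0,0,-2.5]])-[270,140])*10+4.5)
```

```text
[ 564.40489771 -314.55020118  139.78753194] [-0.51154146 -2.11781717 -1.42079886  0.04148684 -0.25825362  0.00249782]
-16 33 [[304.61463328 174.30366448]] [[350.64633277 347.53664482]]
-16 46 [[303.79618417 175.52287812]] [[342.46184175 359.72878121]]
16 33 [[311.71052915 175.0994673 ]] [[421.60529148 355.49467302]]
16 46 [[310.93592262 176.3287321 ]] [[413.8592262 367.787321 ]]
120 [[658.58411075 435.73891565]]
132 [[685.24099774 438.82685586]]
-34 [[323.0265005  397.01882149]]
roller low [[364.23669231 455.66484277]] y+ [[348.5877011  430.38361074]]
roller low [[428.46741532 463.25619238]] y+ [[413.9935329  438.02554808]]
```

Request:
{"name": "arm_command", "arguments": {
  "slide": [
    [0, 0.03, -0.2],
    [2.5, 0.03, -0.2],
    [5, 0.03, -0.2],
    [5.7, 0.03, -0.2],
    [5.7, 0.03, -0.2],
    [5.7, 0.03, -0.2]
  ],
  "turn": [
    [0, 0, 0],
    [0, 0, 0],
    [0, 0, 0],
    [0, 0, 0],
    [0, 0, 0],
    [0, 0, 0]
  ],
  "grip": [70, 70, 70, 70, 70, 70]
}}

```text
time_s: 7.4
ee_pos: [563.4, -314.9, 85.3]
ee_rot: [-22.8, 89.9, -26.2]
force: [0.3, -0.1, 0.6]
gripper_width: 65.9
```

Run:
```python
from h import *
p,R,s=cur();print(p,s['force'],s['torque'],s['gripper_width'])
save('side','s6')
b=np.load('/tmp/s6.npz')['p'][140:200,270:350]
cv2.imwrite('pics/c6.png',cv2.resize(b,None,fx=10,fy=10,interpolation=2)[:,:,::-1])
for i in range(3):env.grab_frame('side');s=env.state();print(s['force'],s['torque'])
```

```text
[ 563.40091159 -314.93749808   85.32418191] [ 0.26350636 -0.05621616  0.56258428] [ 0.00377937 -0.00984171  0.01956323] 65.91338901795109
[0.64390677 0.51971611 0.75171489] [0.01800125 0.01405471 0.02789032]
[-0.1479145   0.57875545  0.51754459] [-0.05345359 -0.03651907  0.01305671]
[ 0.17236481  0.682899   -0.22297226] [ 0.02437464 -0.01820861 -0.0117197 ]
```

View pics/c6.png

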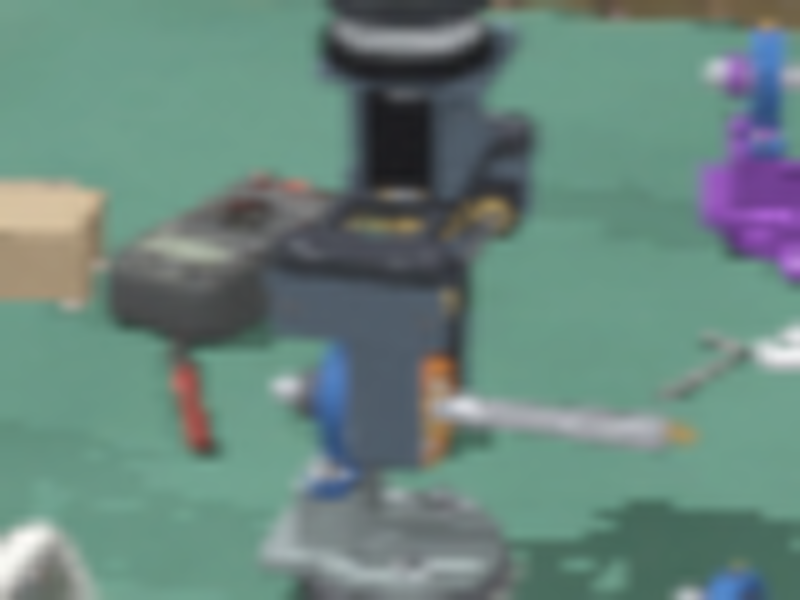

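Request:
{"name": "arm_command", "arguments": {
  "slide": [
    [0, 0, 0],
    [0, 0, 0],
    [0, 0, 0],
    [0, 0, 0],
    [0, 0, 0]
  ],
  "turn": [
    [0, 0, 0],
    [0, 0, 0],
    [0, 0, 0],
    [0, 0, 0],
    [0, 0, 0]
  ],
  "grip": [100, 105, 110, 125, 140],
  "newtons": 4
}}

```text
time_s: 8.02
ee_pos: [563.4, -314.8, 84.3]
ee_rot: [-43.3, 89.9, -46.7]
force: [0.5, -2.0, 1.4]
gripper_width: 50.1
```

Run:
```python
from h import *
for i in range(4):
    p,R,s=cur();print(p,s['force'],s['torque'],s['gripper_width']);env.grab_frame('top')
```

```text
[ 563.44432275 -314.80894088   84.29427105] [ 0.45669884 -2.02984428  1.40517065] [-0.18208803  0.03109005 -0.01277148] 50.11683757968115
[ 563.41821492 -314.79019351   84.23676313] [ 0.45725334 -1.28700781  1.18032808] [-0.18897047 -0.02213902  0.01085644] 50.24844607682114
[ 563.37878737 -314.81158726   84.26075057] [ 0.14015634 -0.19000856  1.67066398] [-0.20078777  0.02278895 -0.01590838] 50.0418258691387
[ 563.39356104 -314.80995579   84.26153876] [-0.62765632 -0.79927355  1.28282754] [-0.19179516 -0.01504751 -0.02562663] 49.93343285381913
```

Request:
{"name": "arm_command", "arguments": {
  "slide": [
    [0, 0, 0],
    [-0.05, 0, 0],
    [-0.1, 0, 0],
    [-0.15, 0, 0],
    [-0.2, 0, 0],
    [-0.2, 0, 0],
    [-0.2, 0, 0]
  ],
  "turn": [
    [0, 0, 0],
    [0, 0, 0],
    [0, 0, 0],
    [0, 0, 0],
    [0, 0, 0],
    [0, 0, 0],
    [0, 0, 0]
  ],
  "grip": [160, 160, 160, 160, 160, 160, 160],
  "newtons": 8
}}

```text
time_s: 8.8
ee_pos: [563.0, -314.1, 85.6]
ee_rot: [136.7, 89.9, 133.3]
force: [-0.0, 0.4, -1.9]
gripper_width: 50.1
```

```bash
cat >> h.py <<'E'
def feel(n=4):
    F=[]
    for i in range(n):
        p,R,s=cur();F.append(np.r_[s['force'],s['torque']*np.array(10)]);env.grab_frame('side')
    e=np.array([-.9983,.0589,0]);f=np.mean(F,0);S=np.array([567,-314.5,0])
    print('t',s['time_s'],'pos',np.round(p,2),'out',round((p-S)@e,2),'lat',round((p-S)@[.0589,.9983,0],2),'F',np.round(f[:3],2),'T*10',np.round(f[3:],2),'w',round(s['gripper_width'],2))
E
python3 - <<'E'
from h import *
feel()
E
```

```text
t 8.95 pos [ 563.11 -314.28   85.82] out 3.89 lat -0.01 F [ 0.22 -0.01 -1.84] T*10 [0.07 0.04 0.26] w 49.61
```

Request:
{"name": "arm_command", "arguments": {
  "slide": [
    [-0.05, 0, 0],
    [-0.1, 0, 0],
    [-0.1, 0, -0.2],
    [-0.1, 0, -0.4],
    [-0.1, 0, -0.6],
    [-0.1, 0, -0.8],
    [-0.1, 0, -1.0],
    [-0.1, 0, -1.2],
    [-0.1, 0, -1.4],
    [-0.1, 0, -1.6],
    [-0.1, 0, -1.8],
    [-0.1, 0, -2.0],
    [-0.1, 0, -2.0]
  ],
  "turn": [
    [0, 0, 0],
    [0, 0, 0],
    [0, 0, 0],
    [0, 0, 0],
    [0, 0, 0],
    [0, 0, 0],
    [0, 0, 0],
    [0, 0, 0],
    [0, 0, 0],
    [0, 0, 0],
    [0, 0, 0],
    [0, 0, 0],
    [0, 0, 0]
  ],
  "grip": [160, 160, 160, 160, 160, 160, 160, 160, 160, 160, 160, 160, 160]
}}

```text
time_s: 10.08
ee_pos: [542.8, -313.3, 87.0]
ee_rot: [155.3, 90.0, 152.0]
force: [0.4, 0.5, -1.4]
gripper_width: 49.6
```

Run:
```python
from h import *
feel()
```

```text
t 10.2333 pos [ 543.34 -313.34   87.06] out 23.69 lat -0.23 F [-0.06  0.12 -1.43] T*10 [ 0.15 -0.2  -0.13] w 49.69
```

Request:
{"name": "arm_command", "arguments": {
  "slide": [
    [0, 0.05, 0],
    [0, 0.1, 0],
    [0, 0.12, 0],
    [0, 0.12, 0]
  ],
  "turn": [
    [0, 0, 0],
    [0, 0, 0],
    [0, 0, 0],
    [0, 0, 0]
  ],
  "grip": [160, 160, 160, 160]
}}

```text
time_s: 10.62
ee_pos: [543.4, -312.0, 87.0]
ee_rot: [92.1, 90.0, 88.8]
force: [0.2, -0.0, -1.9]
gripper_width: 49.8
```

Run:
```python
from h import *
feel(3)
```

```text
t 10.7167 pos [ 543.36 -312.05   86.98] out 23.75 lat 1.05 F [-0.03  0.21 -2.26] T*10 [0.31 0.01 0.15] w 49.93
```

Request:
{"name": "arm_command", "arguments": {
  "slide": [
    [0, 0.04, 0],
    [0, 0.04, 0]
  ],
  "turn": [
    [0, 0, 0],
    [0, 0, 0]
  ],
  "grip": [160, 160]
}}

```text
time_s: 10.93
ee_pos: [543.4, -312.0, 87.0]
ee_rot: [-71.9, 90.0, -75.3]
force: [0.4, -1.5, -2.5]
gripper_width: 49.7
```

Run:
```python
from h import *
feel(3)
```

```text
t 11.0333 pos [ 543.34 -311.96   86.99] out 23.77 lat 1.14 F [-0.06 -1.85 -2.64] T*10 [-2.02  0.15 -0.06] w 49.94
```

Request:
{"name": "arm_command", "arguments": {
  "slide": [
    [0, -0.1, 0],
    [0, -0.2, 0],
    [0, -0.3, 0],
    [0, -0.4, 0],
    [0, -0.45, 0],
    [0, -0.45, 0]
  ],
  "turn": [
    [0, 0, 0],
    [0, 0, 0],
    [0, 0, 0],
    [0, 0, 0],
    [0, 0, 0],
    [0, 0, 0]
  ],
  "grip": [160, 160, 160, 160, 160, 160]
}}

```text
time_s: 11.58
ee_pos: [543.1, -316.3, 87.0]
ee_rot: [85.6, 90.0, 82.2]
force: [0.4, 0.7, -2.0]
gripper_width: 50.0
```

Run:
```python
from h import *
feel(3)
```

```text
t 11.6833 pos [ 543.08 -316.17   86.98] out 23.78 lat -3.07 F [ 0.3   0.55 -2.23] T*10 [0.31 0.23 0.04] w 49.77
```

Request:
{"name": "arm_command", "arguments": {
  "slide": [
    [0, -0.05, 0],
    [0, -0.05, 0]
  ],
  "turn": [
    [0, 0, 0],
    [0, 0, 0]
  ],
  "grip": [160, 160]
}}

```text
time_s: 11.9
ee_pos: [543.1, -316.8, 87.0]
ee_rot: [13.7, 90.0, 10.3]
force: [0.5, -0.1, -1.2]
gripper_width: 49.7
```

Run:
```python
from h import *
feel(3)
```

```text
t 12.0 pos [ 543.04 -316.7    87.01] out 23.79 lat -3.61 F [ 0.11  0.43 -2.01] T*10 [-0.02  0.01  0.35] w 49.88
```

Request:
{"name": "arm_command", "arguments": {
  "slide": [
    [0, -0.05, 0],
    [0, -0.05, 0]
  ],
  "turn": [
    [0, 0, 0],
    [0, 0, 0]
  ],
  "grip": [160, 160]
}}

```text
time_s: 12.22
ee_pos: [543.0, -317.0, 87.0]
ee_rot: [94.9, 90.0, 91.6]
force: [-0.1, 0.8, -1.8]
gripper_width: 50.1
```

Run:
```python
from h import *
feel(3)
```

```text
t 12.3167 pos [ 543.02 -317.05   86.99] out 23.79 lat -3.96 F [ 0.28  0.48 -1.64] T*10 [ 1.76 -0.01 -0.11] w 49.82
```

Request:
{"name": "arm_command", "arguments": {
  "slide": [
    [0, 0.1, 0],
    [0, 0.2, 0],
    [0, 0.26, 0],
    [0, 0.26, -0.2],
    [0, 0.26, -0.5],
    [0, 0.26, -0.8],
    [0, 0.26, -1.1],
    [0, 0.26, -1.4],
    [0, 0.26, -1.7],
    [0, 0.26, -2.0],
    [0, 0.26, -2.3],
    [0, 0.26, -2.6],
    [0, 0.26, -2.9],
    [0, 0.26, -3.2],
    [0, 0.26, -3.4],
    [0, 0.26, -3.4]
  ],
  "turn": [
    [0, 0, 0],
    [0, 0, 0],
    [0, 0, 0],
    [0, 0, 0],
    [0, 0, 0],
    [0, 0, 0],
    [0, 0, 0],
    [0, 0, 0],
    [0, 0, 0],
    [0, 0, 0],
    [0, 0, 0],
    [0, 0, 0],
    [0, 0, 0],
    [0, 0, 0],
    [0, 0, 0],
    [0, 0, 0]
  ],
  "grip": [160, 160, 160, 160, 160, 160, 160, 160, 160, 160, 160, 160, 160, 160, 160, 160]
}}

```text
time_s: 13.7
ee_pos: [508.7, -312.6, 87.0]
ee_rot: [148.1, 90.0, 144.7]
force: [-0.4, 1.1, -2.2]
gripper_width: 50.2
```

Run:
```python
from h import *
feel(3)
```

```text
t 13.8 pos [ 509.29 -312.66   87.04] out 57.72 lat -1.56 F [-0.31  0.1  -1.75] T*10 [ 0.17 -0.11 -0.04] w 49.8
```

Free. Probe laterally here too.

Request:
{"name": "arm_command", "arguments": {
  "slide": [
    [0, 0.1, 0],
    [0, 0.2, 0],
    [0, 0.2, 0]
  ],
  "turn": [
    [0, 0, 0],
    [0, 0, 0],
    [0, 0, 0]
  ],
  "grip": [160, 160, 160]
}}

```text
time_s: 14.1
ee_pos: [509.4, -310.4, 87.0]
ee_rot: [104.5, 90.0, 101.2]
force: [0.2, 0.2, -1.5]
gripper_width: 49.8
```

Run:
```python
from h import *
feel(3)
```

```text
t 14.2 pos [ 509.41 -310.5    86.96] out 57.72 lat 0.6 F [ 0.23 -0.06 -2.4 ] T*10 [0.37 0.08 0.03] w 50.01
```

Request:
{"name": "arm_command", "arguments": {
  "slide": [
    [0, 0.04, 0],
    [0, 0.04, 0]
  ],
  "turn": [
    [0, 0, 0],
    [0, 0, 0]
  ],
  "grip": [160, 160]
}}

```text
time_s: 14.42
ee_pos: [509.4, -310.1, 87.0]
ee_rot: [92.1, 90.0, 88.8]
force: [-0.2, 0.8, -1.7]
gripper_width: 49.8
```

Run:
```python
from h import *
feel(3)
```

```text
t 14.5167 pos [ 509.38 -310.19   86.99] out 57.78 lat 0.91 F [-0.7   0.29 -2.13] T*10 [-0.03  0.08  0.02] w 49.62
```

Request:
{"name": "arm_command", "arguments": {
  "slide": [
    [0, 0.04, 0],
    [0, 0.04, 0]
  ],
  "turn": [
    [0, 0, 0],
    [0, 0, 0]
  ],
  "grip": [160, 160]
}}

```text
time_s: 14.73
ee_pos: [509.4, -310.0, 87.0]
ee_rot: [-64.6, 90.0, -68.0]
force: [-0.7, -0.8, -2.5]
gripper_width: 49.9
```

Run:
```python
from h import *
feel(3)
```

```text
t 14.8333 pos [ 509.41 -309.99   87.  ] out 57.76 lat 1.11 F [-0.5  -1.11 -2.21] T*10 [-1.3   0.16 -0.22] w 50.13
```

Request:
{"name": "arm_command", "arguments": {
  "slide": [
    [0, 0.04, 0],
    [0, 0.04, 0]
  ],
  "turn": [
    [0, 0, 0],
    [0, 0, 0]
  ],
  "grip": [160, 160]
}}

```text
time_s: 15.05
ee_pos: [509.4, -309.9, 87.0]
ee_rot: [-80.4, 89.9, -83.7]
force: [-0.0, -2.9, -2.9]
gripper_width: 49.9
```

Run:
```python
from h import *
feel(3)
```

```text
t 15.15 pos [ 509.4  -309.91   87.  ] out 57.77 lat 1.19 F [-0.44 -3.3  -2.85] T*10 [-5.33  1.02 -0.46] w 50.22
```

Request:
{"name": "arm_command", "arguments": {
  "slide": [
    [0, -0.1, 0],
    [0, -0.2, 0],
    [0, -0.3, 0],
    [0, -0.3, 0],
    [0, -0.3, -0.15],
    [0, -0.3, -0.3],
    [0, -0.3, -0.45],
    [0, -0.3, -0.6],
    [0, -0.3, -0.75],
    [0, -0.3, -0.9],
    [0, -0.3, -1.0],
    [0, -0.3, -1.0]
  ],
  "turn": [
    [0, 0, 0],
    [0, 0, 0],
    [0, 0, 0],
    [0, 0, 0],
    [0, 0, 0],
    [0, 0, 0],
    [0, 0, 0],
    [0, 0, 0],
    [0, 0, 0],
    [0, 0, 0],
    [0, 0, 0],
    [0, 0, 0]
  ],
  "grip": [160, 160, 160, 160, 160, 160, 160, 160, 160, 160, 160, 160]
}}

```text
time_s: 16.2
ee_pos: [499.0, -311.8, 87.0]
ee_rot: [136.6, 90.0, 133.2]
force: [-0.0, 0.4, -2.2]
gripper_width: 49.9
```

Run:
```python
from h import *
feel(3)
```

```text
t 16.3 pos [ 499.26 -311.82   87.03] out 67.79 lat -1.31 F [ 0.08  0.05 -2.  ] T*10 [-0.02 -0.16  0.02] w 50.1
```

Request:
{"name": "arm_command", "arguments": {
  "slide": [
    [0, 0, -0.12],
    [0, 0, -0.24],
    [0, 0, -0.36],
    [0, 0, -0.48],
    [0, 0, -0.6],
    [0, 0, -0.72],
    [0, 0, -0.8],
    [0, 0, -0.8]
  ],
  "turn": [
    [0, 0, 0],
    [0, 0, 0],
    [0, 0, 0],
    [0, 0, 0],
    [0, 0, 0],
    [0, 0, 0],
    [0, 0, 0],
    [0, 0, 0]
  ],
  "grip": [160, 160, 160, 160, 160, 160, 160, 160]
}}

```text
time_s: 17.02
ee_pos: [491.0, -311.3, 87.0]
ee_rot: [128.6, 90.0, 125.2]
force: [0.5, 0.3, -1.6]
gripper_width: 50.2
```

Run:
```python
from h import *
feel(3)
```

```text
t 17.1167 pos [ 491.27 -311.39   87.02] out 75.78 lat -1.36 F [ 0.02  0.27 -1.55] T*10 [ 0.03 -0.22 -0.15] w 50.13
```

Request:
{"name": "arm_command", "arguments": {
  "slide": [
    [0, 0, -0.15],
    [0, 0, -0.3],
    [0, 0, -0.45],
    [0, 0, -0.6],
    [0, 0, -0.75],
    [0, 0, -0.9],
    [0, 0, -1.0],
    [0, 0, -1.0]
  ],
  "turn": [
    [0, 0, 0],
    [0, 0, 0],
    [0, 0, 0],
    [0, 0, 0],
    [0, 0, 0],
    [0, 0, 0],
    [0, 0, 0],
    [0, 0, 0]
  ],
  "grip": [160, 160, 160, 160, 160, 160, 160, 160]
}}

```text
time_s: 17.83
ee_pos: [481.0, -310.7, 87.0]
ee_rot: [125.6, 90.0, 122.2]
force: [-0.4, -1.2, -2.3]
gripper_width: 49.9
```

Run:
```python
from h import *
feel(3)
```

```text
t 17.9333 pos [ 481.29 -310.77   87.02] out 85.79 lat -1.32 F [-0.18 -0.22 -2.22] T*10 [-0.1   0.1  -0.18] w 49.84
```

Request:
{"name": "arm_command", "arguments": {
  "slide": [
    [0, 0, -0.15],
    [0, 0, -0.35],
    [0, 0, -0.55],
    [0, 0, -0.75],
    [0, 0, -0.95],
    [0, 0, -1.15],
    [0, 0, -1.35],
    [0, 0, -1.5],
    [0, 0, -1.5]
  ],
  "turn": [
    [0, 0, 0],
    [0, 0, 0],
    [0, 0, 0],
    [0, 0, 0],
    [0, 0, 0],
    [0, 0, 0],
    [0, 0, 0],
    [0, 0, 0],
    [0, 0, 0]
  ],
  "grip": [160, 160, 160, 160, 160, 160, 160, 160, 160]
}}

```text
time_s: 18.73
ee_pos: [465.9, -309.8, 87.0]
ee_rot: [139.3, 90.0, 136.0]
force: [-0.3, 0.6, -2.1]
gripper_width: 50.2
```

Run:
```python
from h import *
feel(3)
b=env.grab_frame('side')[0][140:200,280:360]
cv2.imwrite('pics/c7.png',cv2.resize(b,None,fx=10,fy=10,interpolation=2)[:,:,::-1])
```

```text
t 18.8333 pos [ 466.33 -309.94   87.06] out 100.77 lat -1.38 F [-0.05 -0.22 -1.66] T*10 [ 0.24 -0.06  0.14] w 49.69
```

View pics/c7.png

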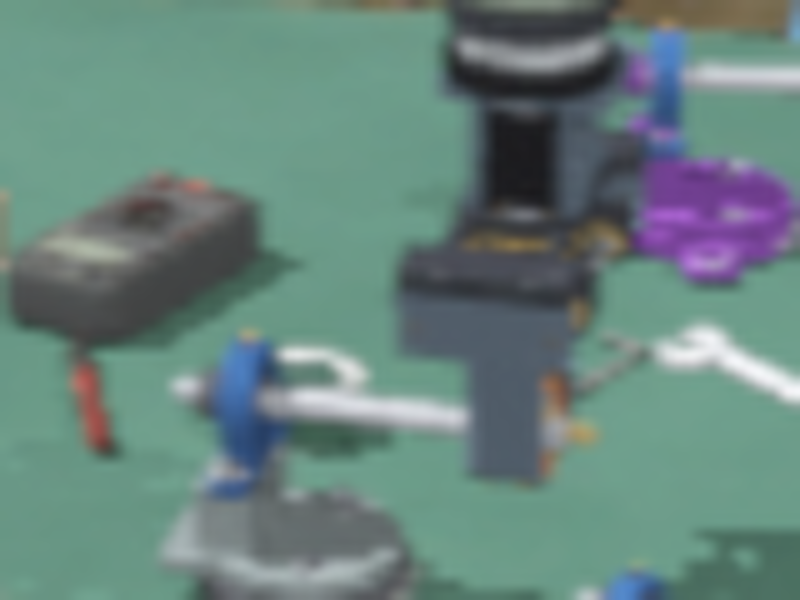

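Roller (540,430) travels with the fingers, the nose tip and toggle show beyond it, shaft bare behind. Drawing on.

Request:
{"name": "arm_command", "arguments": {
  "slide": [
    [0, 0, -0.15],
    [0, 0, -0.35],
    [0, 0, -0.6],
    [0, 0, -0.85],
    [0, 0, -1.1],
    [0, 0, -1.35],
    [0, 0, -1.6],
    [0, 0, -1.85],
    [0, 0, -2.0],
    [0, 0, -2.0]
  ],
  "turn": [
    [0, 0, 0],
    [0, 0, 0],
    [0, 0, 0],
    [0, 0, 0],
    [0, 0, 0],
    [0, 0, 0],
    [0, 0, 0],
    [0, 0, 0],
    [0, 0, 0],
    [0, 0, 0]
  ],
  "grip": [160, 160, 160, 160, 160, 160, 160, 160, 160, 160]
}}

```text
time_s: 19.77
ee_pos: [446.0, -308.6, 87.0]
ee_rot: [134.9, 90.0, 131.5]
force: [-0.0, -0.1, -1.7]
gripper_width: 49.9
```

Run:
```python
from h import *
feel(3)
```

```text
t 19.8667 pos [ 446.39 -308.73   87.05] out 120.75 lat -1.35 F [ 0.41 -0.25 -2.05] T*10 [ 0.23 -0.23  0.06] w 50.02
```

Request:
{"name": "arm_command", "arguments": {
  "slide": [
    [0, 0, -0.2],
    [0, 0, -0.5],
    [0, 0, -0.8],
    [0, 0, -1.1],
    [0, 0, -1.4],
    [0, 0, -1.7],
    [0, 0, -2.0],
    [0, 0, -2.4],
    [0, 0, -2.8],
    [0, 0, -3.2],
    [0, 0, -3.6],
    [0, 0, -4.0],
    [0, 0, -4.5],
    [0, 0, -5.0],
    [0, 0, -5.0]
  ],
  "turn": [
    [0, 0, 0],
    [0, 0, 0],
    [0, 0, 0],
    [0, 0, 0],
    [0, 0, 0],
    [0, 0, 0],
    [0, 0, 0],
    [0, 0, 0],
    [0, 0, 0],
    [0, 0, 0],
    [0, 0, 0],
    [0, 0, 0],
    [0, 0, 0],
    [0, 0, 0],
    [0, 0, 0]
  ],
  "grip": [160, 160, 160, 160, 160, 160, 160, 160, 160, 160, 160, 160, 160, 160, 160]
}}

```text
time_s: 21.17
ee_pos: [395.2, -305.4, 86.9]
ee_rot: [147.9, 89.9, 144.5]
force: [-0.1, -0.5, -1.4]
gripper_width: 50.5
```

Run:
```python
from h import *
feel(3)
b=env.grab_frame('side')[0][140:215,290:390]
cv2.imwrite('pics/c8.png',cv2.resize(b,None,fx=8,fy=8,interpolation=2)[:,:,::-1])
```

```text
t 21.2667 pos [ 396.33 -305.84   87.09] out 170.89 lat -1.4 F [-0.22 -0.49 -1.82] T*10 [ 0.22  0.08 -0.13] w 50.19
```

View pics/c8.png

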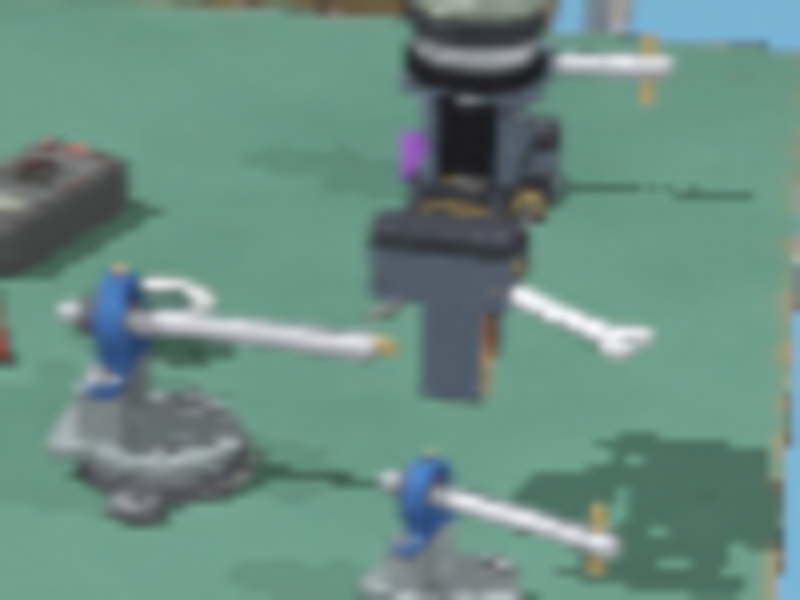

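Run:
```python
from h import *
p=np.mean([env.grab_frame('top')[0] for i in range(3)],0)
ds=np.median([env.grab_frame('top')[1] for i in range(4)],0)
W=cloud('top',ds)[198:232,188:222]
c=p[198:232,188:222]
m=((c[...,0]-c[...,1])<18)
m2=m.astype(np.uint8);n,l,st,ce=cv2.connectedComponentsWithStats(m2);k=1+np.argmax(st[1:,4]);mm=l==k
print(st[k])
K=env.calibration('top');T=np.linalg.inv(np.array(K['camera_from_world']))
v,u=np.nonzero(mm);q=cv2.undistortPoints(np.stack([u+188.,v+198.],1)[:,None],np.array(K['K']),np.array([K['k1'],0,0,0.])).reshape(-1,2)
r=np.c_[q[:,0],-q[:,1],-np.ones(len(q))]@T[:3,:3].T;P=T[:3,3]+r*((33.5-T[2,3])/r[:,2])[:,None]
print('mask',P.mean(0),cv2.minAreaRect(P[:,:2].astype(np.float32)))
w=W[mm];w=w[(w[:,2]>10)&(w[:,2]<40)];print('depth',w.mean(0),cv2.minAreaRect(w[:,:2].astype(np.float32)))
# search yaw/offset best fitting V profile
from scipy.optimize import minimize
def f(x):
    a=x[2];d=w[:,:2]-x[:2];y=-np.sin(a)*d[:,0]+np.cos(a)*d[:,1]
    z=np.where(abs(y)<19.5,14+abs(y),33.5);z=np.maximum(z,14)
    return np.minimum(abs(w[:,2]-z+x[3]),8).mean()
best=min((minimize(f,[P[:,0].mean(),P[:,1].mean()+o,a,0],method='Nelder-Mead') for a in np.radians([10,15,20,25,30]) for o in(-5,0,5)),key=lambda r:r.fun)
print(best.x,np.degrees(best.x[2]),best.fun)
cv2.imwrite('pics/v.png',cv2.resize(np.hstack([c.astype(np.uint8),np.repeat(mm[...,None]*255,3,2).astype(np.uint8)]),None,fx=10,fy=10,interpolation=0)[:,:,::-1])
s=np.mean([env.grab_frame('side')[0] for i in range(2)],0)
cv2.imwrite('pics/vs.png',cv2.resize(s[270:310,290:350].astype(np.uint8),None,fx=12,fy=12,interpolation=2)[:,:,::-1])
x0=np.array([422,309.5]);a=np.radians(21)
ex=np.array([np.cos(a),np.sin(a)]);ey=np.array([-ex[1],ex[0]])
for i in(-30,30):
  for j in(-22,22,-19.5,19.5): print(i,j,((proj('side',[np.r_[x0+ex*i+ey*j,33.5]])-[290,270])*12+5.5).round())
```

```text
[  6   7  19  20 243]
mask [420.97611531 306.1166255   33.5       ] ((421.6344909667969, 306.1428527832031), (67.07322692871094, 54.2803840637207), 22.209781646728516)
depth [421.42832333 308.81177489  24.38424726] ((422.43817138671875, 309.29559326171875), (60.95505142211914, 45.0661506652832), 22.39189338684082)
[ 3.78384184e+03  1.69282578e+03  3.90266970e-01 -3.10419575e-02] 22.360650241211413 2.1890831445375314
-30 -22 [[396. 128.]]
-30 22 [[428. 238.]]
-30 -19.5 [[398. 134.]]
-30 19.5 [[426. 232.]]
30 -22 [[171. 154.]]
30 22 [[197. 266.]]
30 -19.5 [[173. 160.]]
30 19.5 [[195. 259.]]
```

View pics/v.png

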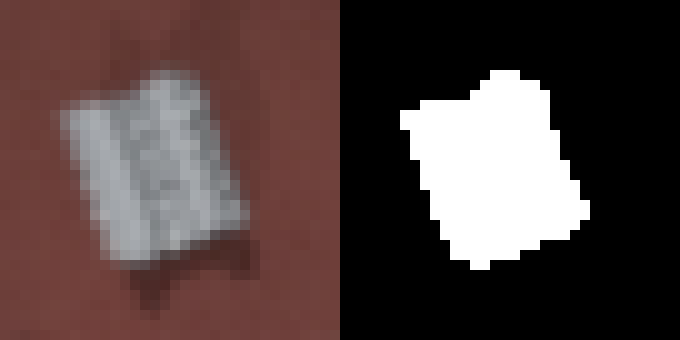

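View pics/vs.png

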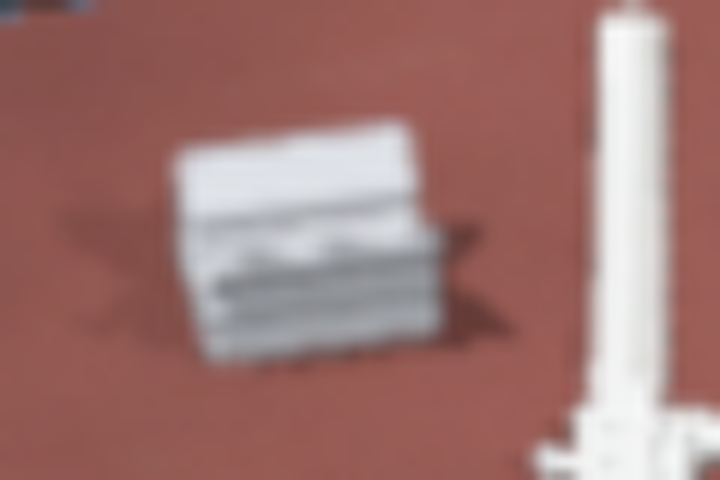

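Run:
```python
from h import *
rel(tgt(22,[416.9,306.5,180]));print(env.state()['qpos'])
```

```text
t 21.82 slide cm [-9.296 61.239 -1.555] turn [-4.427e-01  0.000e+00 -1.000e-04]
[-3.89569976e+01  1.92038043e+01  1.10265778e+02  6.16362044e-03
  5.05338546e+01 -1.25595204e+02]
```

Request:
{"name": "arm_command", "arguments": {
  "slide": [
    [-1, 0, 0],
    [-3, 0, 0],
    [-5, 0, 0],
    [-7, 1, 0],
    [-9, 3, 0],
    [-9.3, 5, 0],
    [-9.3, 8, 0],
    [-9.3, 11, 0],
    [-9.3, 14, 0],
    [-9.3, 17, -0.5],
    [-9.3, 20, -0.5],
    [-9.3, 23, -0.5],
    [-9.3, 26, -0.5],
    [-9.3, 29, -1],
    [-9.3, 32, -1],
    [-9.3, 35, -1],
    [-9.3, 38, -1.5],
    [-9.3, 41, -1.5],
    [-9.3, 43, -1.5],
    [-9.3, 44, -1.5]
  ],
  "turn": [
    [0, 0, 0],
    [0, 0, 0],
    [0, 0, 0],
    [0, 0, 0],
    [0, 0, 0],
    [-0.03, 0, 0],
    [-0.06, 0, 0],
    [-0.09, 0, 0],
    [-0.12, 0, 0],
    [-0.15, 0, 0],
    [-0.18, 0, 0],
    [-0.21, 0, 0],
    [-0.24, 0, 0],
    [-0.27, 0, 0],
    [-0.3, 0, 0],
    [-0.33, 0, 0],
    [-0.36, 0, 0],
    [-0.4, 0, 0],
    [-0.44, 0, 0],
    [-0.443, 0, 0]
  ],
  "grip": [160, 160, 160, 160, 160, 160, 160, 160, 160, 160, 160, 160, 160, 160, 160, 160, 160, 160, 160, 160],
  "newtons": 15
}}

```text
time_s: 23.48
ee_pos: [407.5, 136.6, 180.9]
ee_rot: [17.8, 89.9, 40.0]
force: [0.1, -0.1, -1.5]
gripper_width: 49.7
```

Run:
```python
from h import *
feel(2);rel(tgt(22,[416.9,306.5,140]))
```

```text
t 23.5333 pos [407.73 136.98 180.71] out 185.6 lat 441.33 F [-0.17  0.14 -1.79] T*10 [ 1.01 -0.1   0.03] w 49.9
t 23.58 slide cm [ 4.054 15.507  7.317] turn [0.002  0.0007 0.0002]
```

Request:
{"name": "arm_command", "arguments": {
  "slide": [
    [0, 2, 1],
    [0, 4.5, 2.2],
    [1, 7.5, 3.6],
    [2, 10.5, 5],
    [3, 13, 6.2],
    [4, 15, 7.1],
    [4, 15.5, 7.3],
    [4, 15.5, 7.3],
    [4, 15.5, 7.3],
    [4, 15.5, 7.3]
  ],
  "turn": [
    [0, 0, 0],
    [0, 0, 0],
    [0, 0, 0],
    [0, 0, 0],
    [0, 0, 0],
    [0, 0, 0],
    [0, 0, 0],
    [0, 0, 0],
    [0, 0, 0],
    [0, 0, 0]
  ],
  "grip": [160, 160, 160, 160, 160, 160, 160, 160, 160, 160]
}}

```text
time_s: 24.42
ee_pos: [417.2, 303.8, 140.6]
ee_rot: [-62.7, 90.0, -40.7]
force: [-0.4, 0.3, -2.1]
gripper_width: 50.1
```

Run:
```python
from h import *
feel(3);rel(tgt(22,[416.9,306.5,56]))
b=env.grab_frame('side')[0][240:315,270:370]
cv2.imwrite('pics/c9.png',cv2.resize(b,None,fx=8,fy=8,interpolation=2)[:,:,::-1])
```

```text
t 24.5167 pos [417.24 304.14 140.74] out 185.94 lat 608.77 F [-0.08 -0.01 -1.46] T*10 [ 0.3   0.35 -0.22] w 49.72
t 24.57 slide cm [8.467 0.213 0.047] turn [-0.0014  0.0008  0.    ]
```

View pics/c9.png

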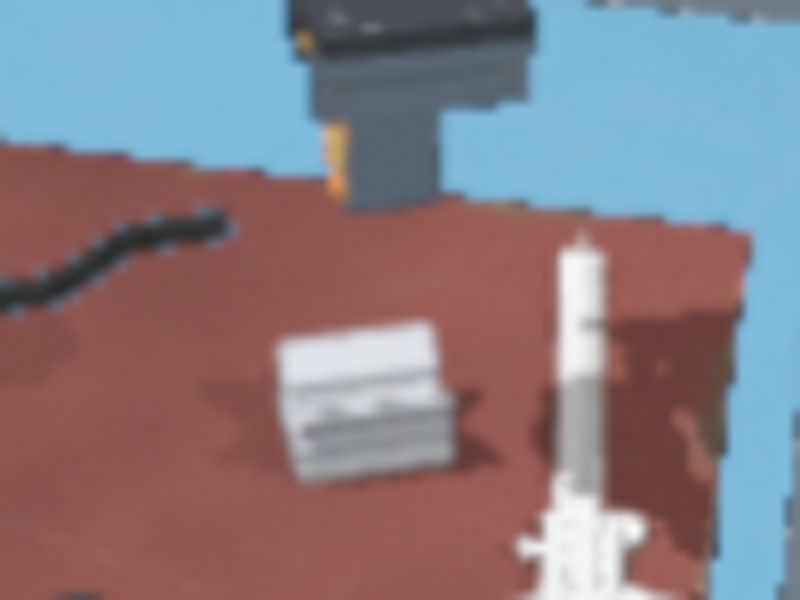

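Request:
{"name": "arm_command", "arguments": {
  "slide": [
    [1.5, 0.2, 0],
    [3.5, 0.2, 0],
    [5.5, 0.2, 0],
    [7, 0.2, 0],
    [8, 0.2, 0],
    [8.4, 0.2, 0.05],
    [8.4, 0.2, 0.05],
    [8.4, 0.2, 0.05]
  ],
  "turn": [
    [0, 0, 0],
    [0, 0, 0],
    [0, 0, 0],
    [0, 0, 0],
    [0, 0, 0],
    [0, 0, 0],
    [0, 0, 0],
    [0, 0, 0]
  ],
  "grip": [160, 160, 160, 160, 160, 160, 160, 160]
}}

```text
time_s: 25.28
ee_pos: [417.2, 307.7, 56.6]
ee_rot: [14.6, 89.9, 36.6]
force: [0.2, -0.0, -1.7]
gripper_width: 49.8
```

Run:
```python
from h import *
feel(3);rel(tgt(22,[416.9,306.5,46]))
b=env.grab_frame('side')[0][255:315,280:360]
cv2.imwrite('pics/c10.png',cv2.resize(b,None,fx=10,fy=10,interpolation=2)[:,:,::-1])
```

```text
t 25.3833 pos [417.31 307.91  57.02] out 186.09 lat 612.53 F [ 0.45  0.01 -1.55] T*10 [ 0.46  0.07 -0.04] w 49.95
t 25.43 slide cm [ 1.101 -0.115 -0.085] turn [ 0.0002  0.0021 -0.0005]
```

View pics/c10.png

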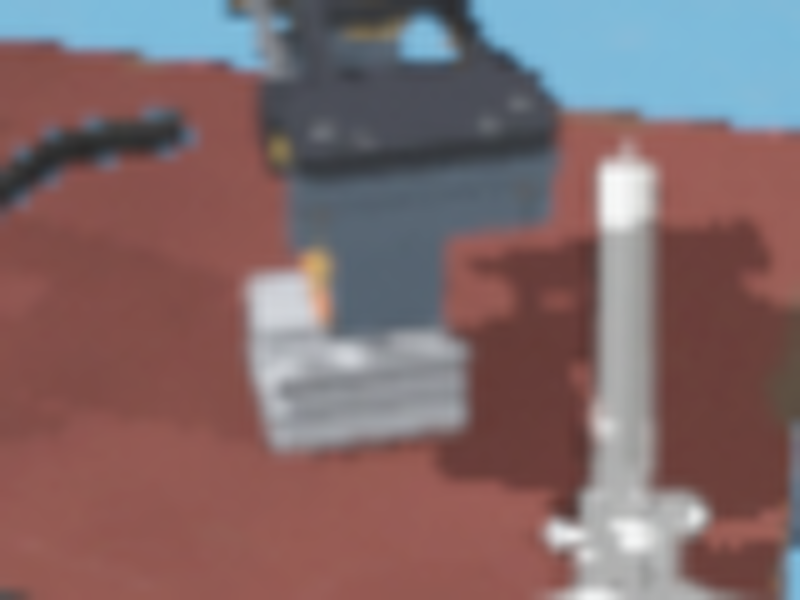

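Run:
```python
from h import *
p,R,s=cur();ez=R.as_matrix()[:,2];ey=R.as_matrix()[:,1]
obs=(np.array([[408,124],[178,152],[440,235],[205,265]]).mean(0)-5.5)/12+[290,270];print('obs',obs)
r=p+3.9*ez;r[2]=33.5;print(proj('side',[r]),proj('side',[r+10*ez]),proj('side',[r+10*ey]))
for o in(-16,16):
  for h in (25,38.5): print('finger',o,h,((proj('side',[p+ez*o+ey*h+[0,0,-8]])-[280,255])*10+4.5).round())
for a in(19,-11): print('roller top/center face',a,((proj('side',[p+ez*a+[0,0,28]])-[280,255])*10+4.5).round(),((proj('side',[p+ez*a+[0,0,3]])-[280,255])*10+4.5).round())
```

```text
obs [315.1875     285.70833333]
[[314.79446269 285.85858932]] [[311.63515721 286.2619851 ]] [[315.40795202 287.97550349]]
finger -16 25 [[432. 320.]]
finger -16 38.5 [[441. 349.]]
finger 16 25 [[329. 333.]]
finger 16 38.5 [[337. 363.]]
roller top/center face 19 [[304. 190.]] [[304. 253.]]
roller top/center face -11 [[401. 178.]] [[400. 242.]]
```

Request:
{"name": "arm_command", "arguments": {
  "slide": [
    [0.2, -0.08, 0],
    [0.4, -0.08, 0],
    [0.6, -0.08, 0],
    [0.8, -0.08, 0],
    [0.9, -0.08, 0],
    [0.9, -0.08, 0]
  ],
  "turn": [
    [0, 0, 0],
    [0, 0, 0],
    [0, 0, 0],
    [0, 0, 0],
    [0, 0, 0],
    [0, 0, 0]
  ],
  "grip": [160, 160, 160, 160, 160, 160],
  "newtons": 10
}}

```text
time_s: 25.98
ee_pos: [417.0, 307.5, 47.5]
ee_rot: [57.7, 89.9, 79.7]
force: [-1.8, 2.9, 2.3]
gripper_width: 50.2
```

Run:
```python
from h import *
feel(3)
```

```text
t 26.0833 pos [416.98 307.5   47.47] out 186.4 lat 612.11 F [-2.55  2.7   3.01] T*10 [ 5.5   4.06 -0.1 ] w 50.15
```

Request:
{"name": "arm_command", "arguments": {
  "slide": [
    [0, 0.08, 0],
    [0, 0.15, 0],
    [0, 0.15, 0]
  ],
  "turn": [
    [0, 0, 0],
    [0, 0, 0],
    [0, 0, 0]
  ],
  "grip": [160, 160, 160]
}}

```text
time_s: 26.38
ee_pos: [416.6, 308.0, 47.0]
ee_rot: [-40.1, 90.0, -18.1]
force: [0.1, 1.0, 1.1]
gripper_width: 50.0
```

Run:
```python
from h import *
feel(3)
```

```text
t 26.4833 pos [416.59 308.03  46.95] out 186.82 lat 612.61 F [-0.15  1.1   1.16] T*10 [ 2.32 -0.05  0.28] w 49.69
```

Request:
{"name": "arm_command", "arguments": {
  "slide": [
    [0.04, 0, 0],
    [0.08, 0, 0],
    [0.08, 0, 0]
  ],
  "turn": [
    [0, 0, 0],
    [0, 0, 0],
    [0, 0, 0]
  ],
  "grip": [160, 160, 160]
}}

```text
time_s: 26.78
ee_pos: [416.6, 308.1, 46.8]
ee_rot: [-2.1, 90.0, 20.0]
force: [-0.0, 0.8, 6.0]
gripper_width: 49.9
```

Run:
```python
from h import *
feel(3)
```

```text
t 26.8833 pos [416.59 308.09  46.82] out 186.82 lat 612.67 F [-0.16  0.69  5.72] T*10 [0.6  1.28 0.34] w 49.96
```

Request:
{"name": "arm_command", "arguments": {
  "slide": [
    [-0.05, 0, 0],
    [-0.1, 0, 0],
    [-0.1, 0, 0],
    [-0.1, 0, 0],
    [-0.1, 0, 0],
    [-0.1, 0, 0],
    [-0.1, 0, 0],
    [-0.1, 0, 0]
  ],
  "turn": [
    [0, 0, 0],
    [0, 0, 0],
    [0, 0, 0],
    [0, 0, 0],
    [0, 0, 0],
    [0, 0, 0],
    [0, 0, 0],
    [0, 0, 0]
  ],
  "grip": [125, 118, 112, 105, 95, 85, 70, 70]
}}

```text
time_s: 27.6
ee_pos: [416.3, 308.1, 47.2]
ee_rot: [174.9, 90.0, -163.1]
force: [-0.8, -0.2, -1.0]
gripper_width: 66.3
```

Run:
```python
from h import *
feel(3)
b=env.grab_frame('side')[0][255:315,280:360]
cv2.imwrite('pics/c11.png',cv2.resize(b,None,fx=10,fy=10,interpolation=2)[:,:,::-1])
```

```text
t 27.7 pos [416.33 308.12  47.23] out 187.08 lat 612.69 F [ 0.35 -0.26 -0.24] T*10 [ 0.09  0.02 -0.27] w 66.07
```

View pics/c11.png

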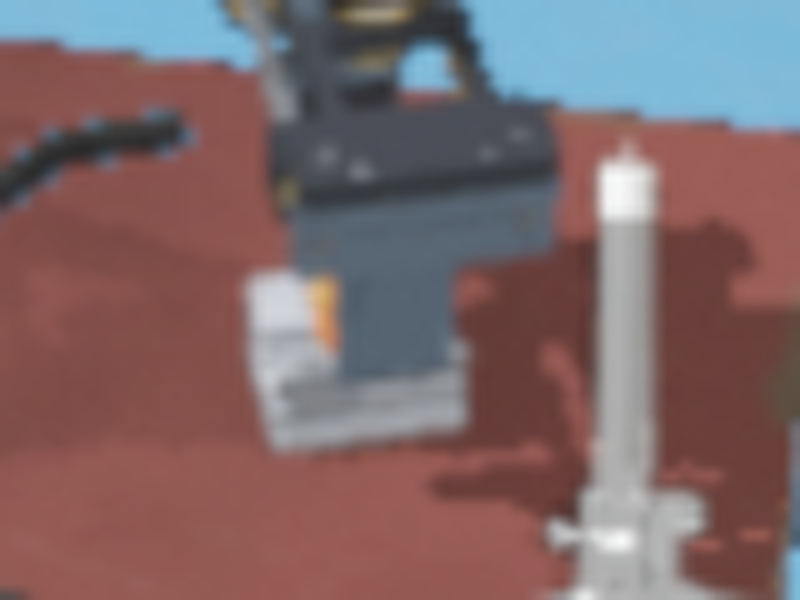

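Released; rise straight up and well clear.

Request:
{"name": "arm_command", "arguments": {
  "slide": [
    [-0.5, 0, 0],
    [-1.5, 0, 0],
    [-3.5, 0, 0],
    [-6, 0, 0],
    [-9, 0, 0],
    [-12, 0, 0],
    [-15, 0, -4],
    [-16, 0, -8],
    [-16, -4, -10],
    [-16, -8, -10],
    [-16, -12, -10],
    [-16, -16, -10],
    [-16, -20, -10],
    [-16, -22, -10],
    [-16, -22, -10]
  ],
  "turn": [
    [0, 0, 0],
    [0, 0, 0],
    [0, 0, 0],
    [0, 0, 0],
    [0, 0, 0],
    [0, 0, 0],
    [0, 0, 0],
    [0, 0, 0],
    [0, 0, 0],
    [0, 0, 0],
    [0, 0, 0],
    [0, 0, 0],
    [0, 0, 0],
    [0, 0, 0],
    [0, 0, 0]
  ],
  "grip": [70, 70, 70, 70, 70, 70, 70, 70, 70, 70, 70, 70, 70, 70, 70]
}}

```text
time_s: 29.05
ee_pos: [407.5, 63.6, 208.4]
ee_rot: [-43.8, 89.8, -22.1]
force: [0.3, 0.5, -0.3]
gripper_width: 65.9
```

Run:
```python
from h import *
feel(2)
b=env.grab_frame('side')[0][255:315,280:360];p,d=env.grab_frame('top');a=p[190:240,180:240]
cv2.imwrite('pics/c12.png',np.hstack([cv2.resize(b,(480,360),interpolation=2),cv2.resize(a,(320,267),interpolation=2)[:360] if 0 else cv2.resize(a,(320,360),interpolation=2)])[:,:,::-1])
W=cloud('top',d)[195:235,185:225].reshape(-1,3);C=p[195:235,185:225].reshape(-1,3).astype(int)
m=(W[:,2]>55)&(W[:,2]<90);q=W[m];print(len(q),q.mean(0),q.min(0),q.max(0),cv2.minAreaRect(q[:,:2].astype(np.float32)))
print([(n,[np.round(r['point']).tolist() for r in env.search_frame('side',n)]) for n in('caliper','loupe','plug_gauge','roller')])
```

```text
t 29.1 pos [406.64  65.24 208.12] out 182.46 lat 369.65 F [ 0.48 -0.01 -0.36] T*10 [0.77 0.25 0.29] w 65.96
101 [419.78116533 305.4935798   71.32992391] [398.72281387 288.47307763  58.98961893] [440.51971465 329.15124577  80.01429355] ((419.43109130859375, 307.06072998046875), (30.468334197998047, 44.16084289550781), 19.780899047851562)
[('caliper', [[328.0, 373.0, 2.0]]), ('loupe', []), ('plug_gauge', [[375.0, 480.0, 15.0], [594.0, -462.0, 25.0]]), ('roller', [[415.0, 323.0, 65.0]])]
```

View pics/c12.png

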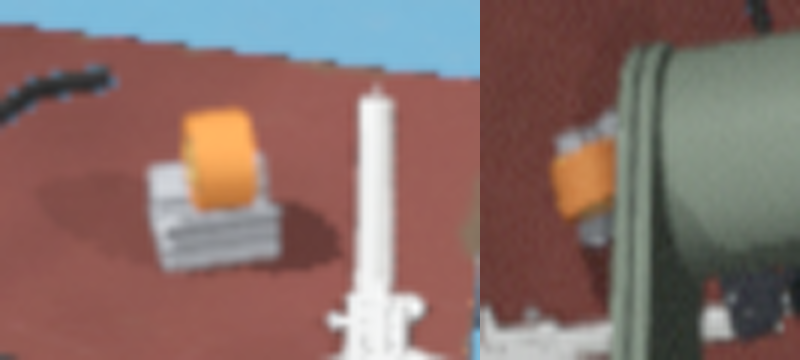

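Run:
```python
from h import *
feel(4); env.job_done()
```

```text
t 29.6 pos [405.91  67.18 207.21] out 183.3 lat 371.54 F [-0.36  0.02 -0.13] T*10 [ 0.42  0.32 -0.35] w 65.98
the job is handed in; nothing more can be done
```

The roller is off the shaft and lying released in the V-block. I handed the job in at about 29.6 s of the 72 s; no verdict was reported.

- **Toggle:** I swung it in line with closed fingertips. It met its stop with about 19 N of upward force on the tool (21 N in all), and the picture afterwards showed it in line with the shaft.
- **Shaft direction:** It came from the camera. Light sideways touches at two places along the shaft, up to 3.3 N on the tool, agreed with it. The full 5 mm of play was measured at the first place only; at the second I touched one side.
- **Drawing off:** I drew the roller with an 8 N grip. The nose gave no readable contact; the tool carried only the roller's weight of about 2 N.
- **Placing:** The roller first touched one flank of the V, so I shifted it about 1.5 mm until it seated evenly.

**Last checks:**
- **Position:** Depth puts the roller's middle at about (419.5, 307), against the block's middle at about (420.5, 308).
- **Angle:** Its axis is about 20°, with the groove at about 22°.
- **Height:** I did not measure it directly after release. It follows from the seated tool height of 46.8 mm, which puts the axis about 49–50 mm above the bench.
- **Robot:** It was clear of everything.

**Bystanders:** The caliper and plug gauge were found within about 4 mm of where they started. The detector did not find the loupe in the last picture, and I did not look for the tin again; the arm did not go near either.

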